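Set a weld coupon under the drop-rod tester and cock the rod

ROBOT

A 6-joint arm with a two-finger parallel gripper is mounted at the origin on a cart in front of the work surface, level with it; the furniture and walls round the work are solid. World frame = base frame: x ahead of the robot, y to its left, z up, the work surface at z = 0. Lengths are in m, angles in degrees, forces in N, time in s.
With the tool pointing down it reaches from about 0.25 to 0.775 m from the base axis. Payload 4 kg.
Tool frame: the origin (TCP) lies at the very end of the fingers, on their centre line; the grasp point (between the pads) lies grip_point_offset behind it (grip_point_offset is the distance from the TCP to the grasp point, in m); z points along the fingers, y is the direction in which the jaws open and shut (so a half turn about z gives the same grasp; the last joint's range is limited). The gripper opens to 85 mm and grips with 20 to 120 N. Pads are 22 mm wide; open, the fingers measure 114 mm over their backs; the gripper's body (76 mm by 85 mm) begins 54 mm behind the grasp point. The pads swing forward as they close: fully open they stand 13 mm farther back than shut.
Start: joints at [-79.303, 4.996, 78.535, -0, 96.463, -5.907], TCP at [0.157, -0.527, 0.231] pointing down, gripper open.
Joint ranges: [-177.83, 177.83], [-43.37, 116.18], [15.69, 146.23], [-61.86, 241.86], [9.47, 152.12], [-147.06, 147.06]. Speed limits (degrees/s): [159.86, 159.86, 180, 180, 180, 180].

INTERFACE

Orientations are given as a 3x3 rotation matrix whose columns are the frame's x, y, z axes.
In Python, from workcell import sense, camera, calibration, close_job, grip_point_offset gives the robot as it stands. The module is installed in compiled form; this text tells all that it offers.
- The arm moves only by the tool carry_out, never from a script. Its argument "deltas" is a list of rows, each an object of numbers: "tx", "ty", "tz": the shift along the tool's x, y, z in units of 3 cm (1.0 is 3 cm); "yaw": the turn about the tool's z in units of 5 degrees (1.0 is 5 degrees); "jaw": the closure, from 0 (fully open) to 1 (shut). A call has 1 to 20 rows; each row shifts and turns the commanded pose from where the row before left it, along the tool's axes as they then stand; what a row does not reach is not made up. A row lasts 1/12 s, in which the tool goes at most 41.7 mm and 7.16 degrees, less where a joint would pass 70% of its speed; a pose out of reach is approached as far as the arm can. A call with a number of a shift or a turn outside -1 to 1 is refused whole. A call with a gripper value outside its range is refused whole. The fingers move at their own pace and stop on an object; "squeeze" is the grip in N (left out, the last holds). Time passes only in rows, so rows that do not move let the fingers close. It gives the time, the measured TCP pose, the force and the opening at its end, in the units of the state.
- sense(): the state, without advancing time (a new reading comes with each control period).
- camera(name): name is "side" or "top" or "wrist"; returns the picture (400x640x3 uint8, red, green, blue); there is no depth.
- calibration(name): a dict with "fx", "fy", "cx", "cy" (pixels), "k1" (the pictures are not rectified: a ray, as slopes to the right and down, at radius r is drawn at 1 + k1 r^2 times it, then the intrinsics apply), "extrinsics" (4x4, takes a point from world to camera coordinates). Camera axes: x right, y up, looking along -z (the intrinsics and any distortion apply to the point x, -y, -z); pixel columns grow to the right and rows downward; lengths in m; the calibration is good to about 2 mm. A picture is of the moment at which its call begins: read the wrist's pose just before it. calibration takes no time and is no camera call; for the wrist camera it gives the pose at the moment of the call.
- close_job(): hands the job in, once; it reports no verdict.
The state is a dict: "time": time; "joints": joint angles; "joint_velocities": joint speeds; "joint_torque": joint torques, N m; "ee_pos": TCP position; "tcp_rot": TCP orientation; "contact_force": force on the tool from outside, world axes, zero at the start; "ft_torque": the same for the moment, N m; "grip_width": finger opening in m.
Only numpy, scipy, OpenCV 4.12 (cv2) and the standard library are available. Lean on these libraries where they do the work, as an engineer would, in place of code of your own. Each camera call takes 0.05 s, during which the arm holds its last target.

TASK

Using its knob, slide the cross-slide table so that the ring mark on the weld coupon stands centred under the tester's fixed pointer and stop there for a second (the slide scales are zeroed there), then bring the X mark beside the weld under the pointer and leave the table there. Then draw the drop rod slowly and straight up in its guide, without levering it against the bore or letting it fall back, until the groove round the rod is level with the guide's top rim, and finish while holding it there, upright and free in the bore, ready for the drop. Do not disturb the soapstone, the cold chisel and the steel block lying beside the tester.

Things in the scene. Friction and masses are not known exactly. Their poses are not given: they have to be found in the camera images.
- tester: Small grey bench tester for weld coupons, fixed to the bench: base 265 x 190 mm, an arm from a round column at the back (98 to 152 mm behind the pointer, 162 mm high) carries an upright guide tube, 40 mm outside diameter, 94 to 165 mm above the bench. Origin on the bench straight below the pointer; +x from the pointer to the column (away from the robot), +y left, z up.
- saddle (a joint): Lower slide of the cross slide, m: 0 mid-travel, grows as the table moves along the tester's +x; range -0.035 to 0.035. Friction about 2 N, stays where it is left.
- table (a joint): Upper slide, m: 0 mid-travel, grows as the table moves along the tester's +y; range -0.055 to 0.055. Friction about 2 N, stays where it is left. The table (112 x 130 mm) carries the clamped weld coupon, top face 68 mm above the bench.
- table_knob (a point): Centre of the table's upright black pull knob, 22 mm diameter, 70 to 103 mm above the bench, on a stem on a flat tongue (top at 58 mm), 120 mm in front of the table's centre. Fixed to the table: moving it sideways moves both slides. From it, in the tester's axes, the ring mark lies (+140, -40) mm and the X mark (+102, +13) mm in x, y.
- ring_mark (a point): Centre of the white chalk ring (11 mm diameter, dot in its middle) near the far right corner of the coupon, on its top face. It is the datum mark.
- cross_mark (a point): Centre of the white chalk X (13 mm) on the coupon's top face, just left of the weld bead (13 mm from the bead's middle), nearer the robot. It is the test point.
- pointer (a point): The point of the fixed steel indenter (the pointer) below the guide tube, 4 mm above the coupon; it never moves.
- guide_rim (a point): Centre of the guide tube's top rim, 165 mm above the bench, on the rod's axis, straight above the pointer. The bore is 17 mm wide and 65 mm deep.
- rod_grip (a point): Centre of the dark knurled grip at the top of the loose steel drop rod: 25 mm diameter, 32 mm tall, its centre 110 mm above the rod's foot; at the start the rod stands down in the bore and this point is 45 mm above the rim. Rod 16 mm diameter, about 0.3 kg, z along the rod upwards.
- rod_groove (a point): Middle of the dark 3 mm groove round the rod, on its axis, 30 mm above its foot (80 mm below the grip's centre). With the rod down it is hidden in the bore, 35 mm below the rim.
- rod_foot (a point): Centre of the rod's lower end.
- soapstone_mid (a point): Middle of a loose white stick of soapstone, 12 x 110 x 8 mm, lying left of the tester. Leave alone.
- cold_chisel_mid (a point): Middle of a loose cold chisel, 22 x 184 x 16 mm, lying right of the tester. Leave alone.
- steel_block_1_mid (a point): Middle of a loose steel block, 40 x 50 x 40 mm, at the right behind the chisel. Leave alone.

How it is judged:
By the outcome, as a careful person would: the job done as asked, in the order asked, and still so for the second after the job is handed in, while the arm keeps its last pose, push and grip.
It also fails if it takes over 64 s, if anything falls off the work surface, if the arm or the gripper's body presses on something with over 40 N, if the wrist force passes 120 N, or if a joint passes its speed limit or range.

## Working session

There is one attempt and no reset: what is moved stays moved. The work goes in short steps, Python scripts to look and compute and a tool call to move; the robot and the scene stay as the last step left them, time stands still between calls to the robot, and variables do not carry over. Pictures are saved under pics/ and viewed, and the job is handed in when it is done.

Besides the shell and the picture viewer there is one more tool, called after "Request:" by a JSON object that holds its "method" and its "body". carry_out: Moves the arm, as the interface text tells. Shifts and turns lie within -1 to 1; 1 stands for 3 cm of shift or 5 degrees of turn. Its arguments: {"type":"object","properties":{"deltas":{"type":"array"},"squeeze":{"type":"number"}},"required":["deltas"]}

```bash
mkdir -p pics; ls
python3 - <<'E'
from workcell import *
import cv2
s=sense();print(s)
for n in ["side","top"]:
    c=calibration(n);print(n,c)
    cv2.imwrite(f"pics/{n}0.png",camera(n)[:,:,::-1])
try: print(grip_point_offset())
except Exception as e: print(grip_point_offset)
E
```

```text
pics
{'time': 0.0, 'joints': array([-7.93034516e+01,  5.04087391e+00,  7.86259883e+01, -2.36155555e-03,
        9.64601380e+01, -5.90759177e+00]), 'joint_velocities': array([-0.04171468, -0.08413337, -0.02556111, -0.0589375 , -0.01929917,
       -0.00883463]), 'joint_torque': array([-1.32269706e-03, -3.51873314e+01, -3.13275683e+01, -3.48331159e-04,
        1.08933484e-02, -1.72029516e-06]), 'ee_pos': array([ 0.15705462, -0.52658961,  0.23011125]), 'tcp_rot': array([[ 9.58303283e-01,  2.85752715e-01, -4.51655295e-04],
       [ 2.85753010e-01, -9.58300843e-01,  2.17045264e-03],
       [ 1.87391085e-04, -2.20901375e-03, -9.99997543e-01]]), 'contact_force': array([ 0.67678069,  0.58821083, -0.25225562]), 'ft_torque': array([-0.02862879,  0.03531368,  0.00597944]), 'grip_width': 0.08525819682985764}
side {'fx': 409.5826637697099, 'fy': 409.5826637697099, 'cx': 315.2275204294687, 'cy': 201.35714020147722, 'k1': 0.01646973391688093, 'extrinsics': array([[-0.83733157, -0.54658658, -0.01090632,  0.49327832],
       [ 0.25710679, -0.41131815,  0.87447898, -0.27355602],
       [-0.48246444,  0.72942477,  0.48494079, -0.96217541],
       [ 0.        ,  0.        ,  0.        ,  1.        ]])}
top {'fx': 424.08456119434965, 'fy': 424.08456119434965, 'cx': 319.63072583467783, 'cy': 192.2706816891731, 'k1': -0.080206087583199, 'extrinsics': array([[ 0.06260825, -0.99803319, -0.00315451, -0.04308146],
       [ 0.97525549,  0.06050727,  0.21263961, -0.63305332],
       [-0.21203052, -0.01638945,  0.9771256 , -1.13190319],
       [ 0.        ,  0.        ,  0.        ,  1.        ]])}
0.0187
```

View pics/side0.png

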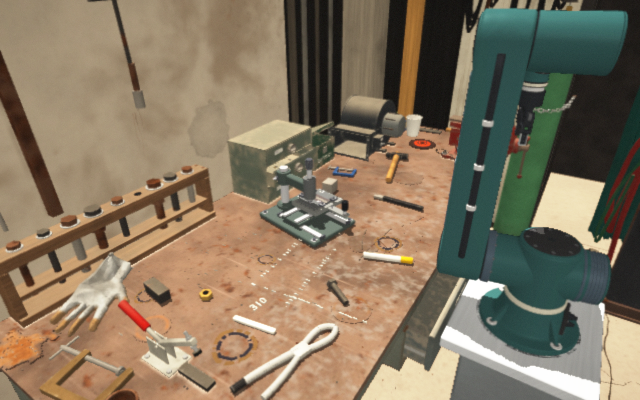

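View pics/top0.png

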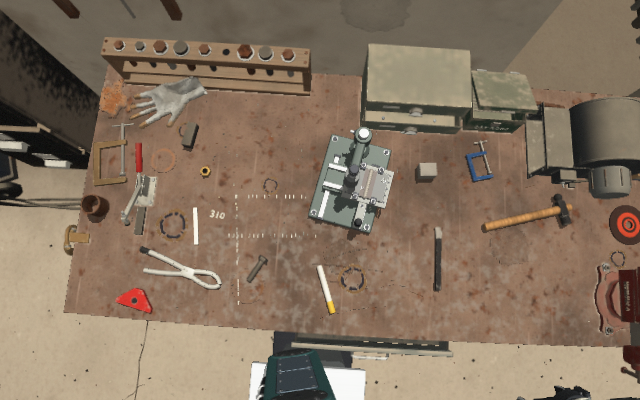

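```bash
cat > h.py <<'E'
from workcell import *
import numpy as np, cv2
def px(cal,P):
    P=np.atleast_2d(P);E=cal['extrinsics'];p=P@E[:3,:3].T+E[:3,3]
    u=p[:,0]/-p[:,2];v=-p[:,1]/-p[:,2];f=1+cal['k1']*(u*u+v*v)
    return np.c_[cal['fx']*u*f+cal['cx'],cal['fy']*v*f+cal['cy']]
def ray(cal,uv):
    d=np.array([(uv[0]-cal['cx'])/cal['fx'],(uv[1]-cal['cy'])/cal['fy']]);u=d.copy()
    for _ in range(30): u=d/(1+cal['k1']*(u@u))
    E=cal['extrinsics'];R=E[:3,:3];o=-R.T@E[:3,3];r=R.T@np.array([u[0],-u[1],-1.]);return o,r/np.linalg.norm(r)
def atz(cal,uv,z):
    o,r=ray(cal,uv);return o+r*(z-o[2])/r[2]
def tri(rays):
    A=np.zeros((3,3));b=np.zeros(3)
    for o,r in rays:
        M=np.eye(3)-np.outer(r,r);A+=M;b+=M@o
    return np.linalg.solve(A,b)
def crop(img,x0,y0,w,h,k,name):
    c=cv2.resize(img[y0:y0+h,x0:x0+w],None,fx=k,fy=k,interpolation=cv2.INTER_CUBIC)
    cv2.imwrite("pics/"+name,c if img.ndim==3 else c)
E
python3 - <<'E'
from h import *
t=cv2.imread('pics/top0.png');s=cv2.imread('pics/side0.png')
crop(t,295,115,110,130,5,'top0c.png');crop(s,250,145,110,110,6,'side0c.png')
c=calibration('top')
for uv,z in [((363,135),.162),((354,155),.2),((318,215),0),((372,230),0),((354,230),.1)]: print(uv,atz(c,uv,z))
E
```

```text
(363, 135) [ 0.77850378 -0.11160098  0.162     ]
(354, 155) [ 0.70885919 -0.08756524  0.2       ]
(318, 215) [ 0.58025459 -0.00192995  0.        ]
(372, 230) [ 0.54546967 -0.16326683  0.        ]
(354, 230) [ 0.52917835 -0.10334772  0.1       ]
```

View pics/top0c.png

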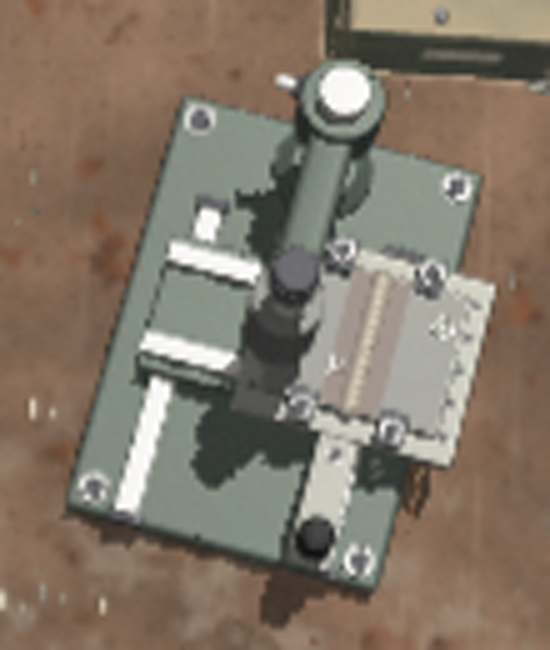

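View pics/side0c.png

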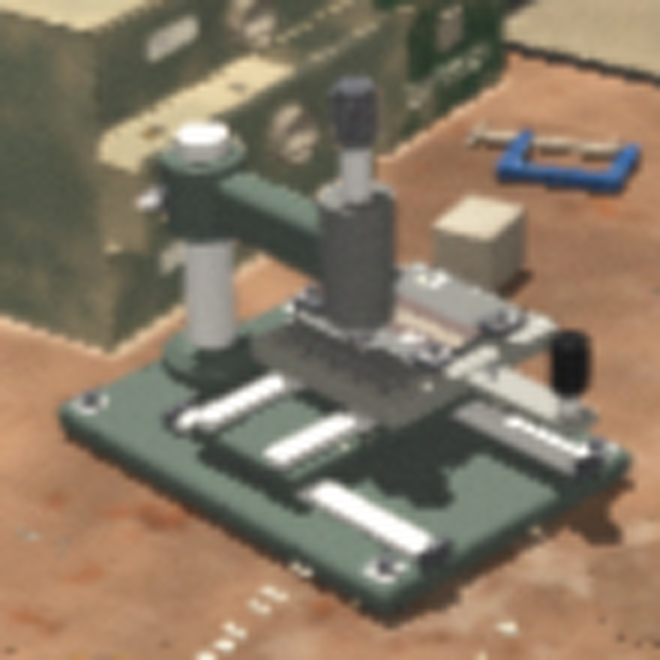

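Run:
```python
from h import *
from scipy.optimize import least_squares
T=calibration('top');S=calibration('side')
obs=[(T,'grip',.226,(354.2,169.4)),(S,'grip',.21,(308.7,163.7)),(T,'knob',.103,(358.2,222)),(S,'knob',.0865,(345,205.5)),(T,'ring',.068,(383.6,180.4)),(T,'cross',.068,(362,187.4)),(S,'col',None,(283.7,168.5)),(T,'col',None,(364,133.6))]
def f(p):
    x,y,a,kx,ky,hc=p;c,s=np.cos(a),np.sin(a);r=[]
    L=dict(grip=(0,0),knob=(kx,ky),ring=(kx+.14,ky-.04),cross=(kx+.102,ky+.013),col=(.125,0))
    for C,n,z,uv in obs:
        l=L[n];P=[x+c*l[0]-s*l[1],y+s*l[0]+c*l[1],hc if z is None else z]
        r+=list(px(C,P)[0]-uv)
    return np.array(r)
r=least_squares(f,[.68,-.085,-.25,-.12,-.05,.17]);print(r.x,np.degrees(r.x[2]));print(r.fun.reshape(-1,2).round(2))
x,y,a,kx,ky,_=r.x;c,s=np.cos(a),np.sin(a);print('knob',x+c*kx-s*ky,y+s*kx+c*ky)
cv2.imwrite('pics/w0.png',camera('wrist')[:,:,::-1]);w=calibration('wrist');e=sense()
E=w['extrinsics'];o=-E[:3,:3].T@E[:3,3];R=e['tcp_rot'];print('cam in tool',R.T@(o-e['ee_pos']),(R.T@E[:3,:3].T).round(3),w['fx'],w['k1'])
```

```text
[ 0.66440821 -0.0869965  -0.22412267 -0.10372078 -0.05017342  0.15177583] -12.841283339499075
[[-0.43 -0.41]
 [ 0.67 -0.76]
 [-0.21 -0.35]
 [-0.17 -1.07]
 [-0.16  0.2 ]
 [ 0.03  0.55]
 [ 0.   -0.04]
 [-0.08  0.06]]
knob 0.5521304527019583 -0.1128630022988167
cam in tool [ 0.07004461 -0.00014639 -0.14318646] [[-0.     0.961  0.276]
 [ 1.    -0.     0.001]
 [ 0.001  0.276 -0.961]] 306.2901072073533 -0.04946701478909546
```

View pics/w0.png

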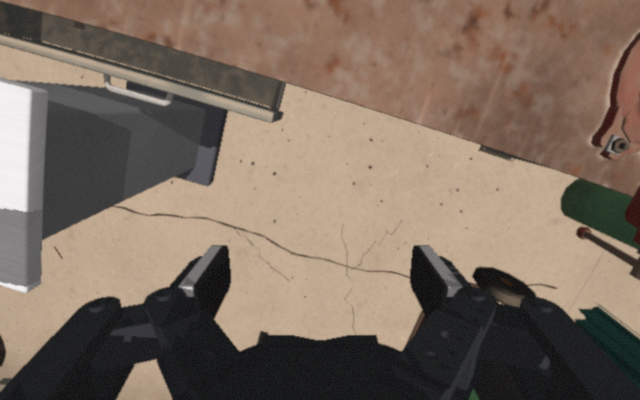

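Request:
{"method": "carry_out", "body": {"deltas": [{"tx":0.4,"ty":-0.26,"tz":-0.06,"yaw":0},{"tx":0.8,"ty":-0.52,"tz":-0.06},{"tx":0.8,"ty":-0.52,"tz":-0.06},{"tx":0.8,"ty":-0.52,"tz":-0.06},{"tx":0.8,"ty":-0.52,"tz":-0.06},{"tx":0.8,"ty":-0.52,"tz":-0.06},{"tx":0.8,"ty":-0.52,"tz":-0.06},{"tx":0.8,"ty":-0.52,"tz":-0.06},{"tx":0.8,"ty":-0.52,"tz":-0.06},{"tx":0.8,"ty":-0.52,"tz":-0.06},{"tx":0.8,"ty":-0.52,"tz":-0.06},{"tx":0.8,"ty":-0.52,"tz":-0.06},{"tx":0.8,"ty":-0.52,"tz":-0.06},{"tx":0.8,"ty":-0.52,"tz":-0.06},{"tx":0.8,"ty":-0.52,"tz":-0.06,"yaw":0.9},{"tx":0.8,"ty":-0.52,"tz":-0.06,"yaw":1},{"tx":0.8,"ty":-0.52,"tz":-0.06,"yaw":1},{"tx":0.8,"ty":-0.52,"tz":-0.06,"yaw":1},{"tx":0.8,"ty":-0.52,"tz":-0.06,"yaw":1},{"tx":0.4,"ty":-0.26,"tz":-0.06,"yaw":1}]}}

```text
validation failed for argument at $.de...
```

Request:
{"method": "carry_out", "body": {"deltas": [{"tx":0},{"tx":0},{"tx":0}]}}

```text
validation failed for argument at $.de...
```

```bash
cat > snap.py <<'E'
from h import *
import sys,pickle
n=sys.argv[1];cam=sys.argv[2]
e=sense();c=calibration(cam);im=camera(cam)[:,:,::-1].copy()
cv2.imwrite(f'pics/{n}.png',im);pickle.dump((e,c),open(f'pics/{n}.pkl','wb'))
print(e['time'],e['ee_pos'].round(4),e['tcp_rot'][:,0].round(4),e['contact_force'].round(1),e['grip_width'])
E
python3 snap.py w1 wrist
```

```text
0.15 [ 0.1571 -0.5267  0.2304] [9.583e-01 2.858e-01 2.000e-04] [-0.4 -0.3 -0.7] 0.08519042302184296
```

View pics/w1.png

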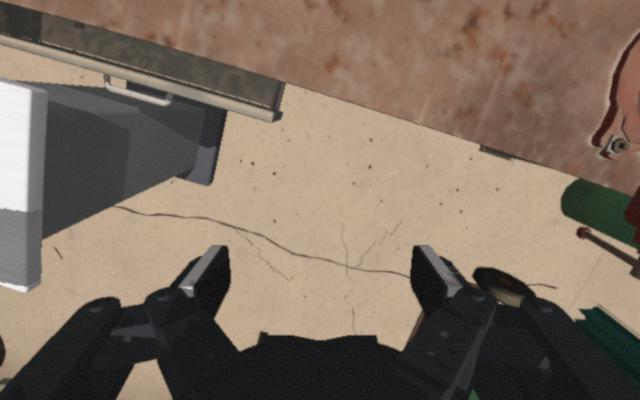

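Request:
{"method": "carry_out", "body": {"deltas": [{"tx":0.4,"ty":-0.26,"tz":-0.06,"yaw":0,"jaw":0}]}}

```text
time: 0.28
ee_pos: [0.1653, -0.5167, 0.2319]
tcp_rot: [[0.959, 0.283, -0.001], [0.283, -0.959, 0.001], [-0.001, -0.002, -1.0]]
contact_force: [0.4, 0.3, -0.2]
grip_width: 0.0852
```

Request:
{"method": "carry_out", "body": {"deltas": [{"tx":0.8,"ty":-0.52,"tz":-0.06,"yaw":0,"jaw":0},{"tx":0.8,"ty":-0.52,"tz":-0.06,"yaw":0,"jaw":0},{"tx":0.8,"ty":-0.52,"tz":-0.06,"yaw":0,"jaw":0},{"tx":0.8,"ty":-0.52,"tz":-0.06,"yaw":0,"jaw":0},{"tx":0.8,"ty":-0.52,"tz":-0.06,"yaw":0,"jaw":0},{"tx":0.8,"ty":-0.52,"tz":-0.06,"yaw":0,"jaw":0},{"tx":0.8,"ty":-0.52,"tz":-0.06,"yaw":0,"jaw":0},{"tx":0.8,"ty":-0.52,"tz":-0.06,"yaw":0,"jaw":0},{"tx":0.8,"ty":-0.52,"tz":-0.06,"yaw":0,"jaw":0},{"tx":0.8,"ty":-0.52,"tz":-0.06,"yaw":0,"jaw":0},{"tx":0.8,"ty":-0.52,"tz":-0.06,"yaw":0,"jaw":0},{"tx":0.8,"ty":-0.52,"tz":-0.06,"yaw":0,"jaw":0},{"tx":0.8,"ty":-0.52,"tz":-0.06,"yaw":0,"jaw":0},{"tx":0.8,"ty":-0.52,"tz":-0.06,"yaw":0,"jaw":0},{"tx":0.8,"ty":-0.52,"tz":-0.06,"yaw":0,"jaw":0},{"tx":0.8,"ty":-0.52,"tz":-0.06,"yaw":0,"jaw":0},{"tx":0.8,"ty":-0.52,"tz":-0.06,"yaw":0,"jaw":0},{"tx":0.8,"ty":-0.52,"tz":-0.06,"yaw":0,"jaw":0},{"tx":0.8,"ty":-0.52,"tz":-0.06,"yaw":0.9,"jaw":0},{"tx":0.4,"ty":-0.26,"tz":-0.06,"yaw":1,"jaw":0}]}}

```text
time: 1.95
ee_pos: [0.5298, -0.0879, 0.2691]
tcp_rot: [[0.992, 0.123, 0.0], [0.123, -0.992, 0.002], [0.001, -0.002, -1.0]]
contact_force: [-0.3, 0.4, 0.0]
grip_width: 0.0858
```

Request:
{"method": "carry_out", "body": {"deltas": [{"tx":0,"ty":0,"tz":0,"yaw":1,"jaw":0},{"tx":0,"ty":0,"tz":0,"yaw":1,"jaw":0},{"tx":0,"ty":0,"tz":0,"yaw":1,"jaw":0},{"tx":0,"ty":0,"tz":0,"yaw":1,"jaw":0},{"tx":0,"ty":0,"tz":0,"yaw":0,"jaw":0},{"tx":0,"ty":0,"tz":0,"yaw":0,"jaw":0}]}}

```text
time: 2.45
ee_pos: [0.5285, -0.0909, 0.2692]
tcp_rot: [[0.975, -0.22, -0.0], [-0.22, -0.975, 0.0], [-0.0, -0.0, -1.0]]
contact_force: [0.3, -0.2, 0.2]
grip_width: 0.0857
```

```bash
python3 snap.py w1 wrist
```

```text
2.45 [ 0.5285 -0.0909  0.2692] [ 9.754e-01 -2.205e-01 -1.000e-04] [ 0.3 -0.2  0.2] 0.08570975103793113
```

View pics/w1.png

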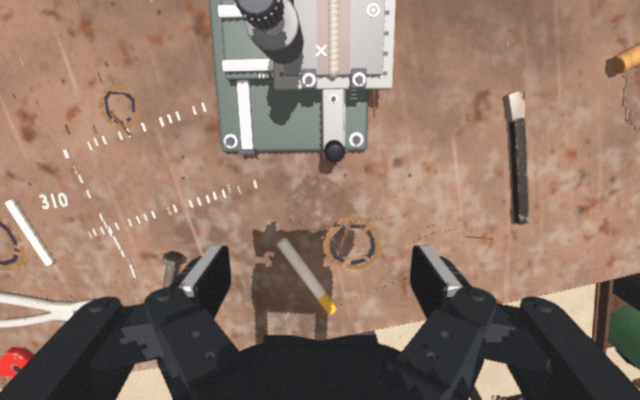

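Request:
{"method": "carry_out", "body": {"deltas": [{"tx":0.8,"ty":0,"tz":-0.3,"yaw":0,"jaw":0},{"tx":0.8,"ty":0,"tz":-0.3,"yaw":0,"jaw":0},{"tx":0.8,"ty":0,"tz":0,"yaw":0,"jaw":0},{"tx":0,"ty":0,"tz":0,"yaw":0,"jaw":0},{"tx":0,"ty":0,"tz":0,"yaw":0,"jaw":0}]}}

```text
time: 2.92
ee_pos: [0.5993, -0.1078, 0.2859]
tcp_rot: [[0.975, -0.222, -0.002], [-0.222, -0.975, 0.001], [-0.002, -0.0, -1.0]]
contact_force: [-0.2, 0.2, -0.3]
grip_width: 0.0858
```

```bash
python3 snap.py w2 wrist; python3 -c "
from h import *
a=cv2.imread('pics/w1.png');b=cv2.imread('pics/w2.png')
crop(a,205,0,200,170,4,'w1c.png');crop(b,195,0,220,180,3,'w2c.png')"
```

```text
2.9167 [ 0.5993 -0.1078  0.2859] [ 0.975  -0.2221 -0.0023] [-0.2  0.2 -0.3] 0.08577079345007094
```

View pics/w2.png

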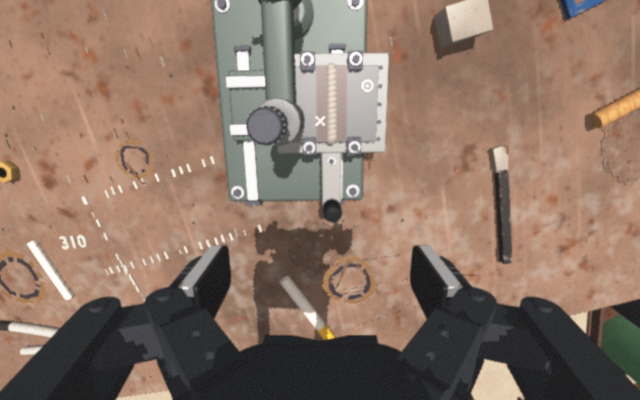

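View pics/w1c.png

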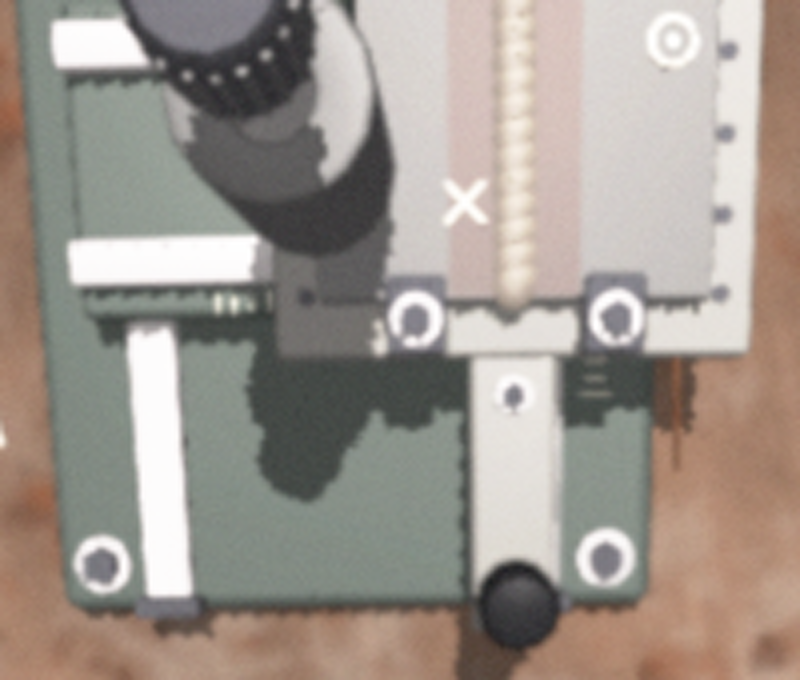

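View pics/w2c.png

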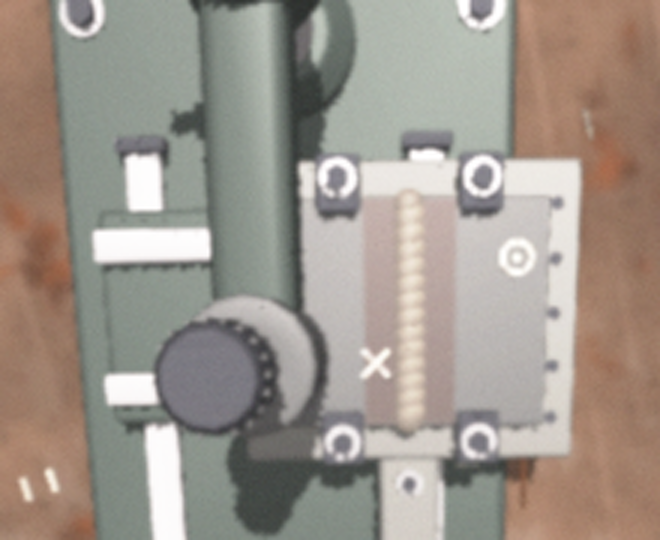

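```bash
cat > fit.py <<'E'
from h import *
import pickle
from scipy.optimize import least_squares
T=calibration('top');S=calibration('side')
W1=pickle.load(open('pics/w1.pkl','rb'))[1];W2=pickle.load(open('pics/w2.pkl','rb'))[1]
ob=[(T,'grip',.226,(354.2,169.4)),(S,'grip',.21,(308.7,163.7)),(T,'ring',.068,(383.6,180.4)),(T,'cross',.068,(362,187.4)),(T,'knob',.103,(358.2,222)),(S,'knob',.0865,(345,205.5))]
ow=[(W2,'grip',.226,(264.5,125.2)),(W2,'rim',.165,(195+255/3,366/3)),(W2,'ring',.068,(367.3,86)),(W2,'cross',.068,(320.3,121)),(W1,'ring',.068,(373.5,10.25)),(W1,'cross',.068,(321.25,50.75)),(W1,'knob',.1,(335,151)),(W2,'knob',.1,(332,211))]
def run(obs):
    def f(p):
        x,y,a,kx,ky=p;c,s=np.cos(a),np.sin(a);r=[]
        L=dict(grip=(0,0),rim=(0,0),knob=(kx,ky),ring=(kx+.14,ky-.04),cross=(kx+.102,ky+.013))
        for C,n,z,uv in obs:
            l=L[n];r+=list(px(C,[x+c*l[0]-s*l[1],y+s*l[0]+c*l[1],z])[0]-uv)
        return np.array(r)
    r=least_squares(f,[.68,-.085,-.25,-.12,-.05]);print(r.x.round(4),np.degrees(r.x[2]));print(r.fun.reshape(-1,2).round(2).tolist())
    x,y,a,kx,ky=r.x;c,s=np.cos(a),np.sin(a);print('knob',x+c*kx-s*ky,y+s*kx+c*ky)
if __name__=='__main__':
    run(ob);run(ow);run(ob+ow)
E
python3 fit.py
```

```text
[ 0.6643 -0.0869 -0.2229 -0.1036 -0.0502] -12.768434386958907
[[-0.49, -0.37], [0.68, -0.73], [-0.19, 0.18], [0.01, 0.56], [-0.18, -0.34], [-0.15, -1.07]]
knob 0.5521101917568414 -0.11294637227974644
[ 0.6647 -0.0863 -0.2175 -0.1051 -0.0485] -12.463924877779082
[[1.36, 0.41], [-1.76, -0.55], [0.22, -0.75], [0.05, -0.81], [-0.09, -0.38], [0.02, -0.91], [-0.49, 0.8], [0.36, 2.38]]
knob 0.5516759549955009 -0.11092852918129692
[ 0.6647 -0.0863 -0.2176 -0.105  -0.0486] -12.466826475980799
[[-0.7, -0.53], [0.47, -0.7], [-1.07, 0.15], [-0.83, 0.63], [-0.87, -0.22], [-0.32, -0.79], [1.42, 0.44], [-1.71, -0.53], [0.38, -0.79], [0.2, -0.85], [0.08, -0.42], [0.19, -0.95], [-0.33, 0.75], [0.5, 2.34]]
knob 0.55168466878073 -0.11110071561945876
```

Request:
{"method": "carry_out", "body": {"deltas": [{"tx":-0.7,"ty":0.2,"tz":0,"yaw":0,"jaw":0},{"tx":-0.83,"ty":0.26,"tz":0,"yaw":0,"jaw":0},{"tx":0,"ty":0,"tz":0.4,"yaw":-1,"jaw":0.2},{"tx":0,"ty":0,"tz":0.5,"yaw":-1,"jaw":0.2},{"tx":0,"ty":0,"tz":0.6,"yaw":-1,"jaw":0.2},{"tx":0,"ty":0,"tz":0.7,"yaw":-1,"jaw":0.2},{"tx":0,"ty":0,"tz":0.7,"yaw":-1,"jaw":0.2},{"tx":0,"ty":0,"tz":0.7,"yaw":-1,"jaw":0.2},{"tx":0,"ty":0,"tz":0.7,"yaw":-1,"jaw":0.2},{"tx":0,"ty":0,"tz":0.7,"yaw":-1,"jaw":0.2},{"tx":0,"ty":0,"tz":0.4,"yaw":-1,"jaw":0.2},{"tx":0,"ty":0,"tz":0,"yaw":0,"jaw":0.2},{"tx":0,"ty":0,"tz":0,"yaw":0,"jaw":0.2},{"tx":0,"ty":0,"tz":0,"yaw":0,"jaw":0.2}]}}

```text
time: 4.13
ee_pos: [0.5515, -0.111, 0.1268]
tcp_rot: [[0.848, 0.53, 0.002], [0.53, -0.848, -0.001], [0.002, 0.002, -1.0]]
contact_force: [0.6, 0.4, 0.1]
grip_width: 0.0685
```

```bash
python3 snap.py w3 wrist;python3 -c "
from h import *
print(sense()['joints'].round(1))"
```

```text
4.1333 [ 0.5515 -0.111   0.1268] [0.8479 0.5302 0.0016] [0.6 0.4 0.1] 0.06845217924770967
[-17.2   9.   86.1  -0.   84.8  40.8]
```

View pics/w3.png

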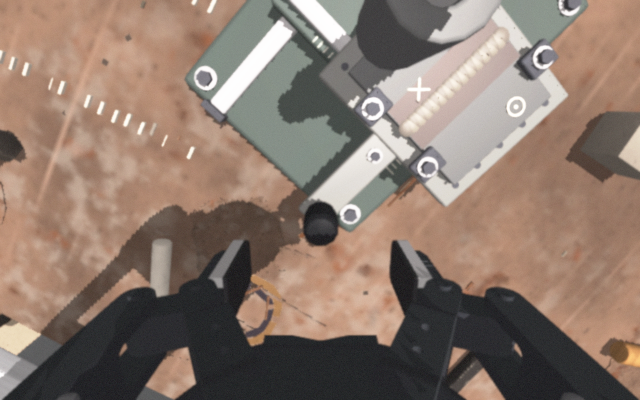

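Run:
```python
from h import *
import pickle
e,W=pickle.load(open('pics/w3.pkl','rb'))
for a in (-12.5,):
  for n,uv,l in [('ring',(516,106),(.14,-.04)),('cross',(419,89),(.102,.013))]:
    P=atz(W,uv,.068);c,s=np.cos(np.radians(a)),np.sin(np.radians(a));print(n,P,'knob',P[0]-(c*l[0]-s*l[1]),P[1]-(s*l[0]+c*l[1]))
for z in (.1,.103): print(px(W,[.5517,-.1111,z]), px(W,[.5517,-.1111,.07]))
r=atz(W,(516,106),.068)-atz(W,(419,89),.068);print('yaw',np.degrees(np.arctan2(r[1],r[0])-np.arctan2(-.053,.038)))
crop(cv2.imread('pics/w3.png'),280,180,100,80,6,'w3c.png')
```

```text
ring [ 0.68055192 -0.18006372  0.068     ] knob 0.5525280644232657 -0.11071033102716121
cross [ 0.65425563 -0.12014413  0.068     ] knob 0.5518597230267424 -0.11075913894768692
[[320.73559082 230.07134021]] [[320.59513602 213.51413093]]
[[320.75209336 232.01762085]] [[320.59513602 213.51413093]]
yaw -11.945076007153503
```

View pics/w3c.png

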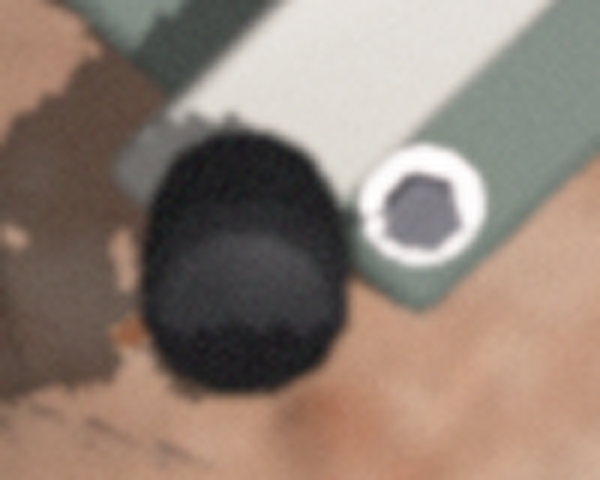

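Request:
{"method": "carry_out", "body": {"deltas": [{"tx":0,"ty":0,"tz":0.4,"yaw":0,"jaw":0.2},{"tx":0,"ty":0,"tz":0.5,"yaw":0,"jaw":0.2},{"tx":0,"ty":0,"tz":0.5,"yaw":0,"jaw":0.2},{"tx":0,"ty":0,"tz":0.4,"yaw":0,"jaw":0.2},{"tx":0,"ty":0,"tz":0,"yaw":0,"jaw":0.2},{"tx":0,"ty":0,"tz":0,"yaw":0,"jaw":0.2}], "squeeze": 30}}

```text
time: 4.68
ee_pos: [0.5507, -0.1108, 0.0703]
tcp_rot: [[0.847, 0.531, -0.002], [0.531, -0.847, 0.0], [-0.001, -0.001, -1.0]]
contact_force: [-0.4, 0.2, 0.2]
grip_width: 0.0682
```

Request:
{"method": "carry_out", "body": {"deltas": [{"tx":0,"ty":0,"tz":0,"yaw":0,"jaw":0.5},{"tx":0,"ty":0,"tz":0,"yaw":0,"jaw":0.6},{"tx":0,"ty":0,"tz":0,"yaw":0,"jaw":0.7},{"tx":0,"ty":0,"tz":0,"yaw":0,"jaw":0.8},{"tx":0,"ty":0,"tz":0,"yaw":0,"jaw":0.8},{"tx":0,"ty":0,"tz":0,"yaw":0,"jaw":0.8},{"tx":0,"ty":0,"tz":0,"yaw":0,"jaw":0.8},{"tx":0,"ty":0,"tz":0,"yaw":0,"jaw":0.8},{"tx":0,"ty":0,"tz":0,"yaw":0,"jaw":0.8}], "squeeze": 30}}

```text
time: 5.43
ee_pos: [0.5518, -0.1111, 0.0721]
tcp_rot: [[0.847, 0.531, 0.002], [0.531, -0.847, -0.001], [0.001, 0.001, -1.0]]
contact_force: [-0.5, 0.4, 6.4]
grip_width: 0.021
```

```bash
python3 snap.py w4 wrist
```

```text
5.4333 [ 0.5518 -0.1111  0.0721] [0.8471 0.5314 0.0012] [-0.5  0.4  6.4] 0.02098461665234687
```

View pics/w4.png

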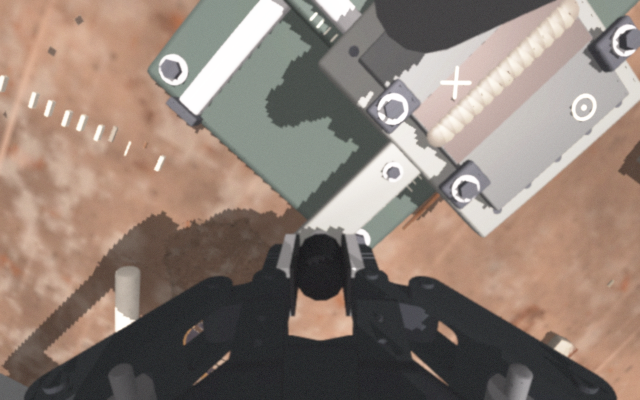

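Run:
```python
from h import *
import pickle
e,W=pickle.load(open('pics/w4.pkl','rb'))
r,x=atz(W,(583.5,107),.068),atz(W,(456,82),.068);d=r-x
print(r,x,'yaw',np.degrees(np.arctan2(d[1],d[0])-np.arctan2(-.053,.038)),np.hypot(*d[:2]),np.hypot(.053,.038))
a=np.radians(-12.4);c,s=np.cos(a),np.sin(a)
for P,l in [(r,(.14,-.04)),(x,(.102,.013))]: print(P[0]-(c*l[0]-s*l[1]),P[1]-(s*l[0]+c*l[1]))
crop(cv2.imread('pics/w4.png'),420,50,200,90,4,'w4c.png')
```

```text
[ 0.68047077 -0.18010276  0.068     ] [ 0.6545221  -0.12015784  0.068     ] yaw -12.233216844695335 0.06532018798074737 0.06521502894272148
0.5523260664525201 -0.11097291820597242
0.5521099684863428 -0.11095157193274732
```

View pics/w4c.png

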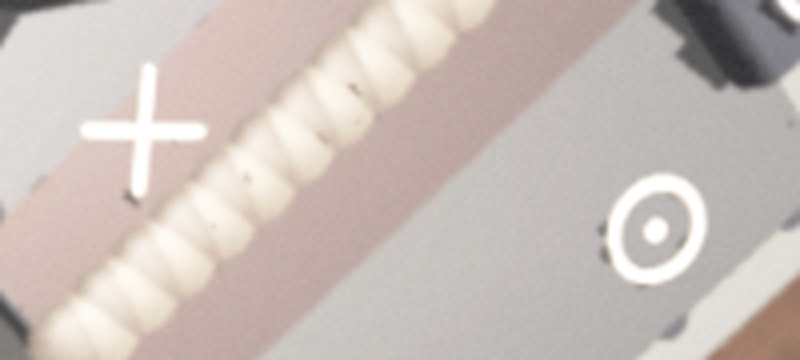

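Request:
{"method": "carry_out", "body": {"deltas": [{"tx":0.04,"ty":-0.08,"tz":0,"yaw":0,"jaw":0.8},{"tx":0.06,"ty":-0.15,"tz":0,"yaw":0,"jaw":0.8},{"tx":0.06,"ty":-0.15,"tz":0,"yaw":0,"jaw":0.8},{"tx":0.06,"ty":-0.15,"tz":0,"yaw":0,"jaw":0.8},{"tx":0.06,"ty":-0.15,"tz":0,"yaw":0,"jaw":0.8},{"tx":0.06,"ty":-0.15,"tz":0,"yaw":0,"jaw":0.8},{"tx":0.06,"ty":-0.15,"tz":0,"yaw":0,"jaw":0.8},{"tx":0.06,"ty":-0.15,"tz":0,"yaw":0,"jaw":0.8},{"tx":0.06,"ty":-0.15,"tz":0,"yaw":0,"jaw":0.8},{"tx":0.06,"ty":-0.15,"tz":0,"yaw":0,"jaw":0.8}]}}

```text
time: 6.32
ee_pos: [0.544, -0.0655, 0.0721]
tcp_rot: [[0.847, 0.531, 0.003], [0.531, -0.847, -0.002], [0.001, 0.003, -1.0]]
contact_force: [1.2, -3.1, 5.6]
grip_width: 0.0208
```

Request:
{"method": "carry_out", "body": {"deltas": [{"tx":0.06,"ty":-0.15,"tz":0,"yaw":0,"jaw":0.8},{"tx":0.06,"ty":-0.15,"tz":0,"yaw":0,"jaw":0.8},{"tx":0.06,"ty":-0.15,"tz":0,"yaw":0,"jaw":0.8},{"tx":0.06,"ty":-0.15,"tz":0,"yaw":0,"jaw":0.8},{"tx":0.06,"ty":-0.15,"tz":0,"yaw":0,"jaw":0.8},{"tx":0.06,"ty":-0.15,"tz":0,"yaw":0,"jaw":0.8},{"tx":0.06,"ty":-0.15,"tz":0,"yaw":0,"jaw":0.8},{"tx":0.06,"ty":-0.15,"tz":0,"yaw":0,"jaw":0.8},{"tx":0.06,"ty":-0.15,"tz":0,"yaw":0,"jaw":0.8},{"tx":0.04,"ty":-0.08,"tz":0,"yaw":0,"jaw":0.8},{"tx":0,"ty":0,"tz":0,"yaw":0,"jaw":0.8},{"tx":0,"ty":0,"tz":0,"yaw":0,"jaw":0.8}]}}

```text
time: 7.32
ee_pos: [0.5358, -0.019, 0.0721]
tcp_rot: [[0.847, 0.532, 0.002], [0.532, -0.847, 0.0], [0.002, 0.001, -1.0]]
contact_force: [1.5, -0.3, 6.6]
grip_width: 0.0208
```

```bash
python3 snap.py w5 wrist; python3 snap.py s5 side; python3 -c "
from h import *
crop(cv2.imread('pics/s5.png'),250,145,110,100,7,'s5c.png')"
```

```text
7.3167 [ 0.5358 -0.019   0.0721] [0.8467 0.532  0.0021] [ 1.5 -0.3  6.6] 0.02084252228963445
7.3667 [ 0.5357 -0.019   0.0721] [0.8468 0.5319 0.0021] [ 1.  -0.3  5.8] 0.020877841067683547
```

View pics/w5.png

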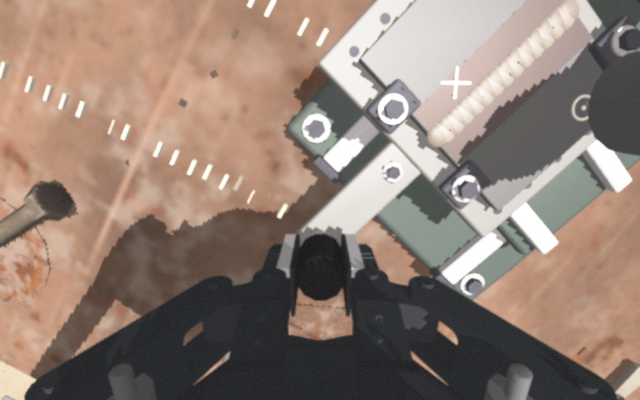

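View pics/s5c.png

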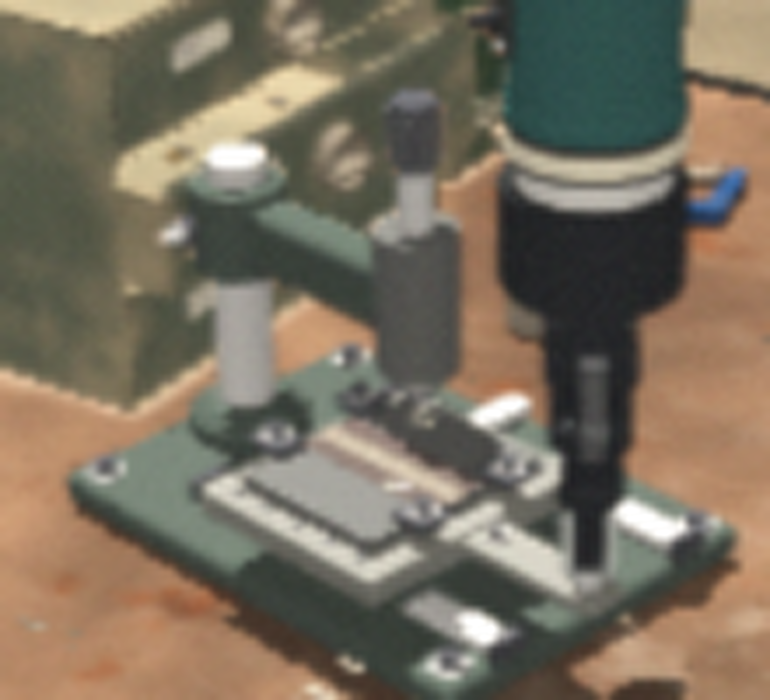

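```bash
python3 -c "
from h import *
crop(cv2.imread('pics/w5.png'),530,40,110,120,6,'w5c.png')
crop(cv2.imread('pics/s5.png'),295,185,40,35,18,'s5d.png')"
```

```text
(no output)
```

View pics/w5c.png

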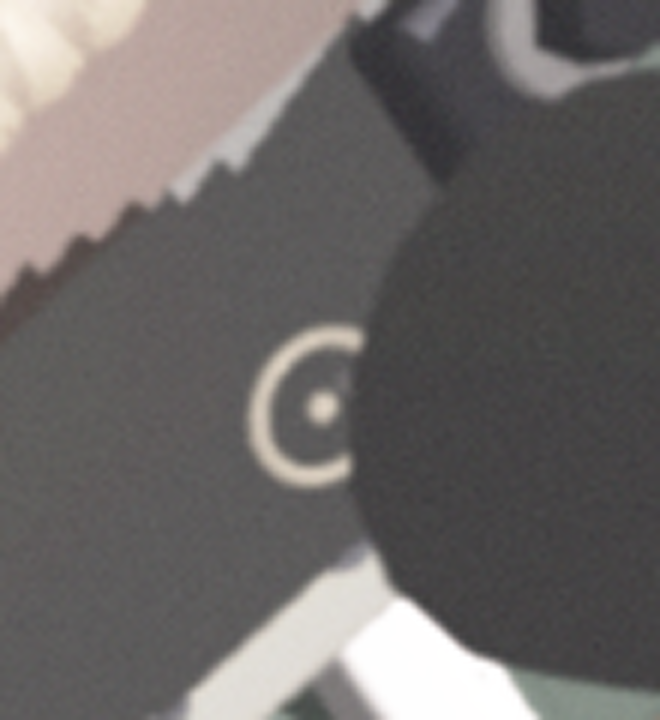

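View pics/s5d.png

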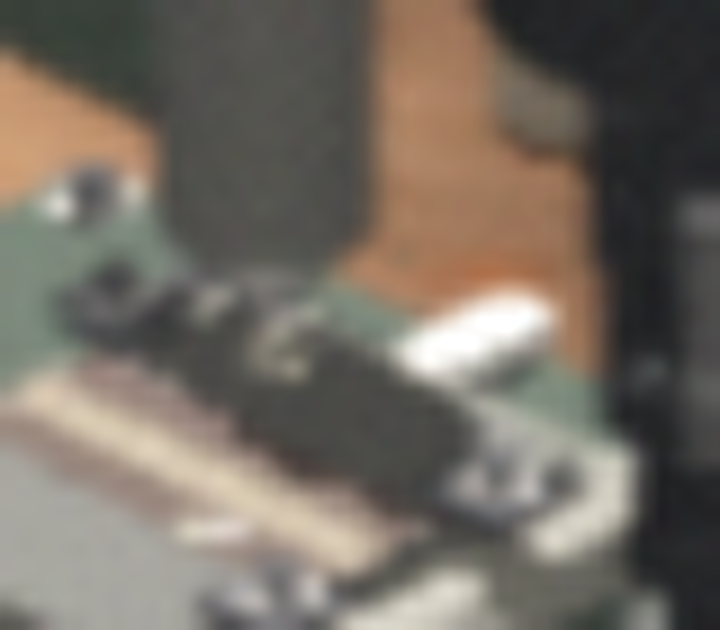

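```bash
cat > cyl.py <<'E'
from h import *
import pickle
from scipy.optimize import least_squares
def hullpts(W,p,bz=.094,r=.02):
    t=np.linspace(0,2*np.pi,180)
    pts=np.vstack([px(W,np.c_[p[0]+r*np.cos(t),p[1]+r*np.sin(t),np.full(180,z)]) for z in (bz,.165)])
    return cv2.convexHull(pts.astype(np.float32))
def fit(obs,bz=.094):
    f=lambda p: np.array([cv2.pointPolygonTest(hullpts(W,p,bz),(float(u),float(v)),True) for W,P in obs for u,v in P])
    r=least_squares(f,[.6645,-.0865],diff_step=1e-3);return r.x,r.fun.round(2)
E
python3 - <<'E'
from cyl import *
W5=pickle.load(open('pics/w5.pkl','rb'))[1];W2=pickle.load(open('pics/w2.pkl','rb'))[1];W4=pickle.load(open('pics/w4.pkl','rb'))[1]
b=np.array([(350,430),(358,360),(380,290),(435,190),(358,510),(385,585),(470,655)])/6+(530,40)
for bz in(.09,.094,.098): print(fit([(W5,b)],bz))
print('ring',atz(W5,(530+321/6,40+407/6),.068),'cross',atz(W5,(456,82.5),.068))
crop(cv2.imread('pics/w4.png'),360,0,220,60,3,'w4d.png')
E
```

```text
(array([ 0.66744014, -0.08963028]), array([ 0.52,  0.34,  0.11, -0.95,  0.39, -0.55, -0.34]))
(array([ 0.6656934 , -0.08665224]), array([ 0.3 ,  0.23,  0.17, -0.48,  0.17, -0.63,  0.11]))
(array([ 0.66394319, -0.08367552]), array([ 0.08,  0.1 ,  0.23, -0.02, -0.05, -0.7 ,  0.57]))
ring [ 0.66422006 -0.08818677  0.068     ] cross [ 0.63836343 -0.02813528  0.068     ]
```

View pics/w4d.png

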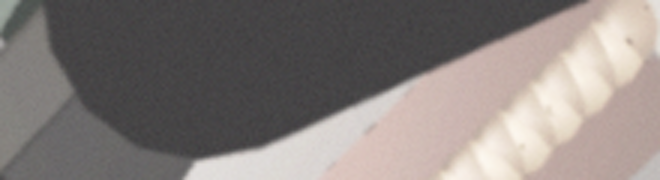

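Run:
```python
from cyl import *
W5=pickle.load(open('pics/w5.pkl','rb'))[1];W4=pickle.load(open('pics/w4.pkl','rb'))[1]
b=np.array([(350,430),(358,360),(380,290),(435,190),(358,510),(385,585),(470,655)])/6+(530,40)
a=np.array([(50,45),(75,90),(135,143),(195,158),(265,143),(350,105),(430,70),(580,5)])/3+(360,0)
for bz in(.094,.096): print(fit([(W4,a)],bz),fit([(W4,a),(W5,b)],bz))
```

```text
(array([ 0.66573846, -0.08544717]), array([-0.52,  0.33,  0.14,  0.13,  0.33,  0.31,  0.05, -0.62])) (array([ 0.6659894 , -0.08583849]), array([-1.75, -0.73, -0.42,  0.07,  0.85,  0.95,  0.81,  0.35,  1.18,
        1.46,  1.7 ,  1.4 ,  0.53, -0.91, -1.09]))
(array([ 0.6652199 , -0.08513676]), array([-0.27,  0.33, -0.06, -0.05,  0.39,  0.36,  0.11, -0.56])) (array([ 0.66507202, -0.08505066]), array([ 0.22,  0.82,  0.33,  0.19,  0.41,  0.39,  0.14, -0.52, -0.03,
        0.09,  0.26,  0.02, -0.34, -1.23, -0.36]))
```

Request:
{"method": "carry_out", "body": {"deltas": [{"tx":0.065,"ty":-0.035,"tz":0,"yaw":0,"jaw":0.8},{"tx":0,"ty":0,"tz":0,"yaw":-0.6,"jaw":0.8},{"tx":0,"ty":0,"tz":0,"yaw":-0.8,"jaw":0.8},{"tx":0,"ty":0,"tz":0,"yaw":-0.8,"jaw":0.8},{"tx":0,"ty":0,"tz":0,"yaw":-0.8,"jaw":0.8},{"tx":0,"ty":0,"tz":0,"yaw":-0.8,"jaw":0.8},{"tx":0,"ty":0,"tz":0,"yaw":-0.8,"jaw":0.8},{"tx":0,"ty":0,"tz":0,"yaw":-0.4,"jaw":0.8},{"tx":0,"ty":0,"tz":0,"yaw":0,"jaw":0.8},{"tx":0,"ty":0,"tz":0,"yaw":0,"jaw":0.8}]}}

```text
time: 8.25
ee_pos: [0.5362, -0.0171, 0.0717]
tcp_rot: [[0.543, 0.84, 0.001], [0.84, -0.543, 0.001], [0.001, -0.0, -1.0]]
contact_force: [-0.9, 0.2, 6.4]
grip_width: 0.0211
```

```bash
python3 snap.py w6 wrist; python3 -c "
from h import *
crop(cv2.imread('pics/w6.png'),530,140,110,120,6,'w6c.png')"
```

```text
8.25 [ 0.5362 -0.0171  0.0717] [0.5432 0.8396 0.001 ] [-0.9  0.2  6.4] 0.021131181275475006
```

View pics/w6.png

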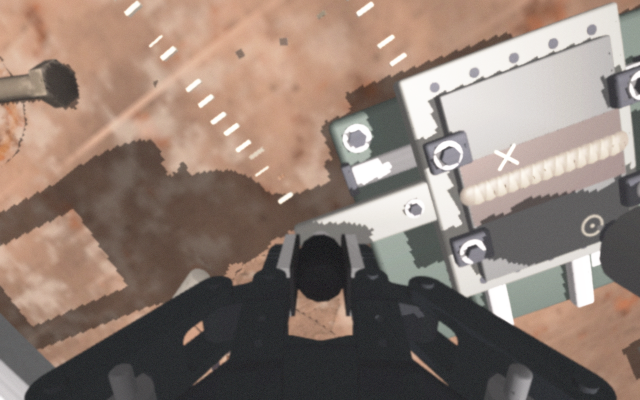

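View pics/w6c.png

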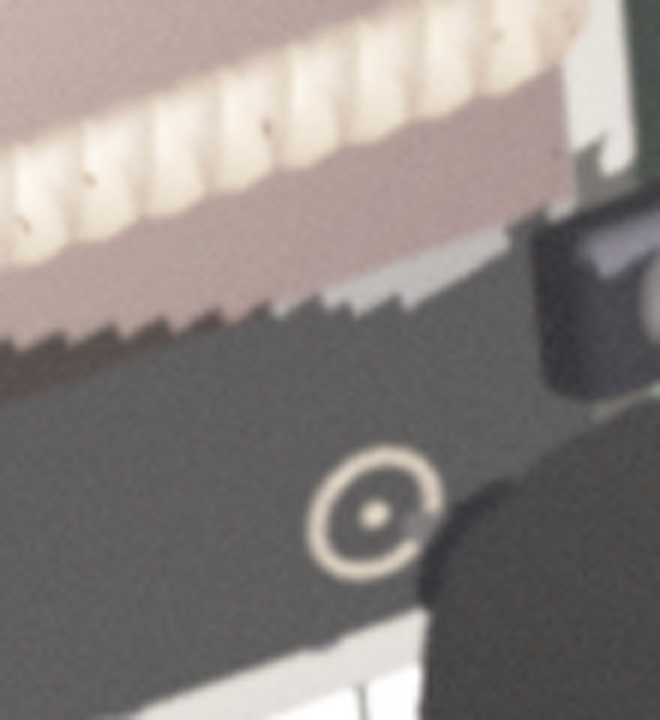

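Run:
```python
from h import *
import pickle
W=pickle.load(open('pics/w6.pkl','rb'))[1]
print('tip',atz(W,(530+404/6,140+522/6),.072),'ring',atz(W,(530+375/6,140+514/6),.068))
for p in [(.6652,-.086,.072),(.6652,-.086,.08),(.6652,-.086,.068)]: print(((px(W,p)[0]-(530,140))*6).round(0))
crop(cv2.imread('pics/w6.png'),575,205,40,40,16,'w6d.png')
```

```text
tip [ 0.66461158 -0.08554181  0.072     ] ring [ 0.66499868 -0.08676342  0.068     ]
[412. 523.]
[490. 558.]
[375. 506.]
```

View pics/w6d.png

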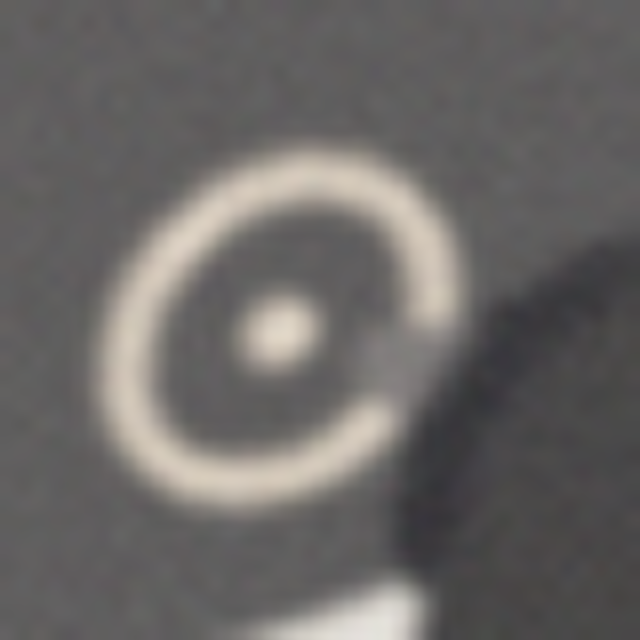

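Request:
{"method": "carry_out", "body": {"deltas": [{"tx":0.024,"ty":-0.024,"tz":0,"yaw":0,"jaw":0.8},{"tx":0,"ty":0,"tz":0,"yaw":0,"jaw":0.8},{"tx":0,"ty":0,"tz":0,"yaw":0,"jaw":0.8}]}}

```text
time: 8.55
ee_pos: [0.5363, -0.0166, 0.0717]
tcp_rot: [[0.543, 0.84, 0.001], [0.84, -0.543, -0.0], [0.001, 0.001, -1.0]]
contact_force: [0.6, -1.4, 5.3]
grip_width: 0.0206
```

```bash
python3 snap.py w7 wrist; python3 -c "
from h import *
crop(cv2.imread('pics/w7.png'),575,205,40,40,16,'w7d.png')"
```

```text
8.55 [ 0.5363 -0.0166  0.0717] [5.433e-01 8.395e-01 6.000e-04] [ 0.6 -1.4  5.3] 0.02057783639095903
```

View pics/w7d.png

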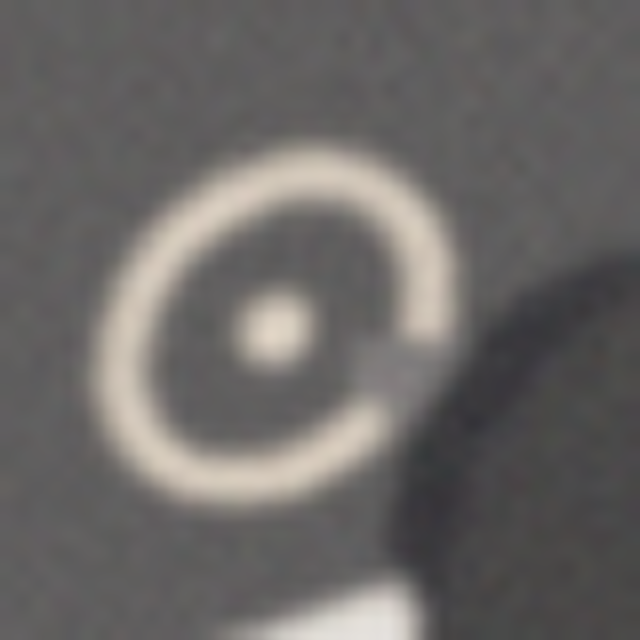

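Request:
{"method": "carry_out", "body": {"deltas": [{"tx":0,"ty":0,"tz":0,"yaw":0,"jaw":0.8},{"tx":0,"ty":0,"tz":0,"yaw":0,"jaw":0.8},{"tx":0,"ty":0,"tz":0,"yaw":0,"jaw":0.8},{"tx":0,"ty":0,"tz":0,"yaw":0,"jaw":0.8},{"tx":0,"ty":0,"tz":0,"yaw":0,"jaw":0.8},{"tx":0,"ty":0,"tz":0,"yaw":0,"jaw":0.8},{"tx":0,"ty":0,"tz":0,"yaw":0,"jaw":0.8},{"tx":0,"ty":0,"tz":0,"yaw":0,"jaw":0.8},{"tx":0,"ty":0,"tz":0,"yaw":0,"jaw":0.8},{"tx":0,"ty":0,"tz":0,"yaw":0,"jaw":0.8},{"tx":0,"ty":0,"tz":0,"yaw":0,"jaw":0.8},{"tx":0,"ty":0,"tz":0,"yaw":0,"jaw":0.8},{"tx":0,"ty":0,"tz":0,"yaw":0,"jaw":0.8},{"tx":0,"ty":0,"tz":0,"yaw":0,"jaw":0.8},{"tx":0,"ty":0,"tz":0,"yaw":0,"jaw":0.8},{"tx":0,"ty":0,"tz":0,"yaw":0,"jaw":0.8},{"tx":0,"ty":0,"tz":0,"yaw":0,"jaw":0.8},{"tx":0,"ty":0,"tz":0,"yaw":0,"jaw":0.8}]}}

```text
time: 10.1
ee_pos: [0.5363, -0.0166, 0.0717]
tcp_rot: [[0.543, 0.84, 0.001], [0.84, -0.543, -0.0], [0.001, 0.001, -1.0]]
contact_force: [1.0, -1.2, 5.4]
grip_width: 0.0206
```

Request:
{"method": "carry_out", "body": {"deltas": [{"tx":-0.06,"ty":0.08,"tz":0,"yaw":0,"jaw":0.8},{"tx":-0.1,"ty":0.15,"tz":0,"yaw":0,"jaw":0.8},{"tx":-0.1,"ty":0.15,"tz":0,"yaw":0,"jaw":0.8},{"tx":-0.1,"ty":0.15,"tz":0,"yaw":0,"jaw":0.8},{"tx":-0.1,"ty":0.15,"tz":0,"yaw":0,"jaw":0.8},{"tx":-0.1,"ty":0.15,"tz":0,"yaw":0,"jaw":0.8},{"tx":-0.1,"ty":0.15,"tz":0,"yaw":0,"jaw":0.8},{"tx":-0.1,"ty":0.15,"tz":0,"yaw":0,"jaw":0.8},{"tx":-0.1,"ty":0.15,"tz":0,"yaw":0,"jaw":0.8},{"tx":-0.1,"ty":0.15,"tz":0,"yaw":0,"jaw":0.8},{"tx":-0.1,"ty":0.15,"tz":0,"yaw":0,"jaw":0.8},{"tx":-0.1,"ty":0.15,"tz":0,"yaw":0,"jaw":0.8},{"tx":-0.05,"ty":0.077,"tz":0,"yaw":0,"jaw":0.8},{"tx":0,"ty":0,"tz":0,"yaw":0,"jaw":0.8},{"tx":0,"ty":0,"tz":0,"yaw":0,"jaw":0.8}]}}

```text
time: 11.35
ee_pos: [0.5618, -0.0759, 0.0717]
tcp_rot: [[0.543, 0.84, 0.0], [0.84, -0.543, 0.001], [0.001, -0.0, -1.0]]
contact_force: [0.6, -0.1, 6.3]
grip_width: 0.0209
```

```bash
python3 snap.py w8 wrist
```

```text
11.35 [ 0.5618 -0.0759  0.0717] [0.5433 0.8395 0.0012] [ 0.6 -0.1  6.3] 0.02093430939629224
```

View pics/w8.png

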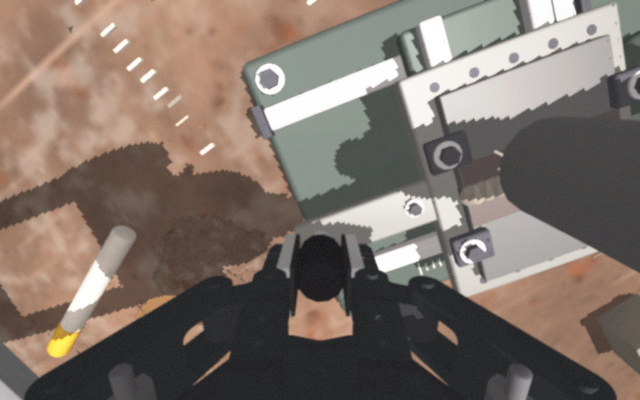

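Request:
{"method": "carry_out", "body": {"deltas": [{"tx":-0.011,"ty":0.019,"tz":0,"yaw":0,"jaw":0.8},{"tx":0,"ty":0,"tz":0,"yaw":0,"jaw":0.8},{"tx":0,"ty":0,"tz":0,"yaw":0,"jaw":0.8},{"tx":0,"ty":0,"tz":0,"yaw":0,"jaw":0.8},{"tx":0,"ty":0,"tz":0,"yaw":0,"jaw":0.8}]}}

```text
time: 11.82
ee_pos: [0.5618, -0.076, 0.0717]
tcp_rot: [[0.543, 0.84, -0.0], [0.84, -0.543, 0.002], [0.002, -0.001, -1.0]]
contact_force: [-0.8, 1.0, 7.2]
grip_width: 0.0209
```

Request:
{"method": "carry_out", "body": {"deltas": [{"tx":0,"ty":0,"tz":0,"yaw":0,"jaw":0.6},{"tx":0,"ty":0,"tz":0,"yaw":0,"jaw":0.5},{"tx":0,"ty":0,"tz":0,"yaw":0,"jaw":0.45},{"tx":0,"ty":0,"tz":0,"yaw":0,"jaw":0.4},{"tx":0,"ty":0,"tz":0,"yaw":0,"jaw":0.4}]}}

```text
time: 12.23
ee_pos: [0.5615, -0.0772, 0.0703]
tcp_rot: [[0.543, 0.84, -0.002], [0.84, -0.543, 0.0], [-0.0, -0.001, -1.0]]
contact_force: [1.3, 0.6, -1.4]
grip_width: 0.0513
```

Request:
{"method": "carry_out", "body": {"deltas": [{"tx":0,"ty":0,"tz":-0.2,"yaw":0,"jaw":0.4},{"tx":0,"ty":0,"tz":-0.4,"yaw":0,"jaw":0.4},{"tx":0,"ty":0,"tz":-0.6,"yaw":0,"jaw":0.4},{"tx":0,"ty":0,"tz":-0.6,"yaw":0,"jaw":0.4},{"tx":0.42,"ty":-0.56,"tz":-0.2,"yaw":0,"jaw":0.4},{"tx":0.42,"ty":-0.56,"tz":0,"yaw":0,"jaw":0.4},{"tx":0.42,"ty":-0.56,"tz":0,"yaw":0,"jaw":0.4},{"tx":0.42,"ty":-0.56,"tz":0,"yaw":0,"jaw":0.4},{"tx":0.42,"ty":-0.56,"tz":0,"yaw":0,"jaw":0.4},{"tx":0.42,"ty":-0.56,"tz":0,"yaw":0,"jaw":0.4},{"tx":0,"ty":0,"tz":0,"yaw":0.9,"jaw":0.4},{"tx":0,"ty":0,"tz":0,"yaw":0.9,"jaw":0.4},{"tx":0,"ty":0,"tz":0,"yaw":0.9,"jaw":0.4},{"tx":0,"ty":0,"tz":0,"yaw":0,"jaw":0.4},{"tx":0,"ty":0,"tz":0,"yaw":0,"jaw":0.4}]}}

```text
time: 13.48
ee_pos: [0.5189, 0.0409, 0.1323]
tcp_rot: [[0.723, 0.691, 0.002], [0.691, -0.723, -0.0], [0.001, 0.001, -1.0]]
contact_force: [0.1, 0.9, 0.3]
grip_width: 0.0514
```

```bash
python3 snap.py w9 wrist; python3 -c "
from h import *
crop(cv2.imread('pics/w9.png'),540,140,100,100,6,'w9c.png')"
```

```text
13.4833 [0.5189 0.0409 0.1323] [0.7227 0.6911 0.0011] [0.1 0.9 0.3] 0.05137447606563271
```

View pics/w9.png

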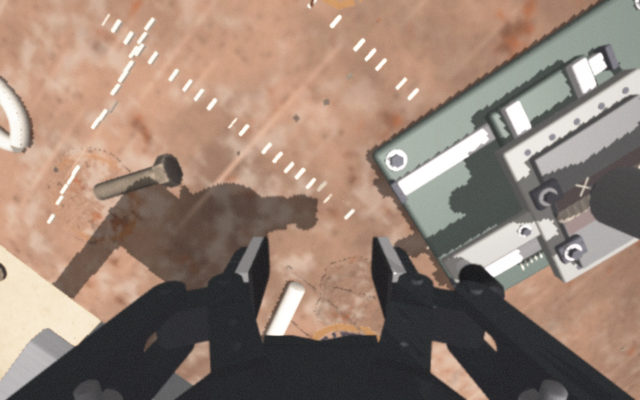

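View pics/w9c.png

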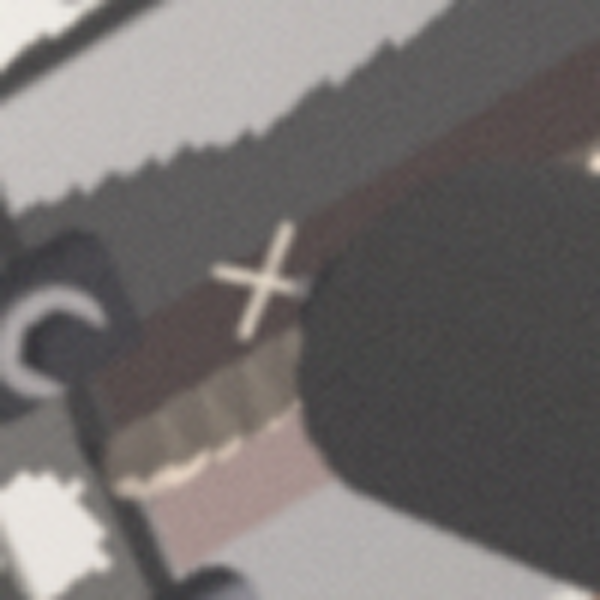

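Run:
```python
from h import *
import pickle
W=pickle.load(open('pics/w9.pkl','rb'))[1]
C=(540+267/6,140+281/6);X=atz(W,C,.068);print('cross',X,'tip',atz(W,(540+297/6,140+287/6),.072))
print('expected tip px if aligned',(px(W,X+[0,0,.004])[0]-(540,140))*6)
for d in ([.001,0,0.004],[0,.001,.004]): print((px(W,X+d)[0]-(540,140))*6)
crop(cv2.imread('pics/w9.png'),570,170,35,35,18,'w9d.png')
```

```text
cross [ 0.66445592 -0.08603927  0.068     ] tip [ 0.66492063 -0.08611552  0.072     ]
expected tip px if aligned [293.58082149 289.29055879]
[300.24789481 283.43689134]
[289.35978246 283.66297575]
```

View pics/w9d.png

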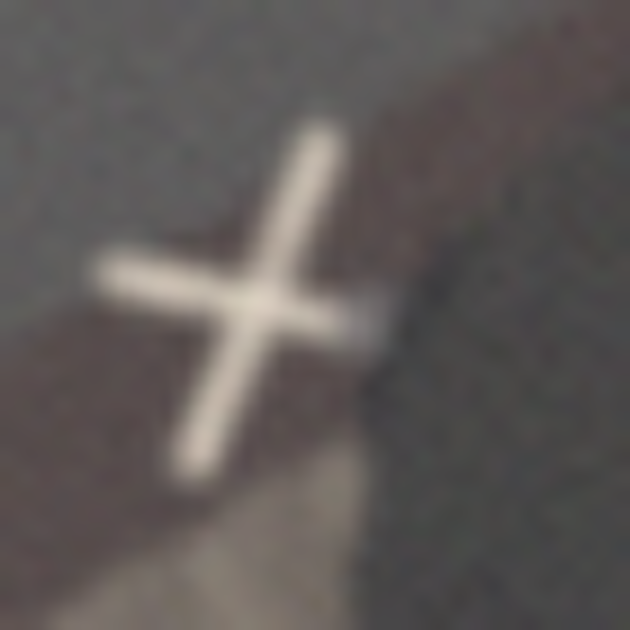

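Request:
{"method": "carry_out", "body": {"deltas": [{"tx":0,"ty":0,"tz":-0.5,"yaw":0,"jaw":0.2},{"tx":0,"ty":0,"tz":-0.8,"yaw":0,"jaw":0.2},{"tx":0,"ty":0,"tz":-0.9,"yaw":0,"jaw":0.2},{"tx":0,"ty":0,"tz":-0.9,"yaw":0,"jaw":0.2},{"tx":0,"ty":0,"tz":-0.8,"yaw":0,"jaw":0.2},{"tx":0.06,"ty":0.62,"tz":0,"yaw":0,"jaw":0.2},{"tx":0.06,"ty":0.7,"tz":0,"yaw":0,"jaw":0.2},{"tx":0.06,"ty":0.7,"tz":0,"yaw":0,"jaw":0.2},{"tx":0.06,"ty":0.7,"tz":0,"yaw":0,"jaw":0.2},{"tx":0.06,"ty":0.7,"tz":0,"yaw":0,"jaw":0.2},{"tx":0.06,"ty":0.7,"tz":0,"yaw":0,"jaw":0.2},{"tx":0.06,"ty":0.7,"tz":0,"yaw":0,"jaw":0.2},{"tx":0.06,"ty":0.7,"tz":0,"yaw":0,"jaw":0.2},{"tx":0.06,"ty":0.5,"tz":0,"yaw":0,"jaw":0.2},{"tx":0.06,"ty":0.4,"tz":0,"yaw":0,"jaw":0.2},{"tx":0,"ty":0,"tz":0,"yaw":0,"jaw":0.2},{"tx":0,"ty":0,"tz":0,"yaw":0,"jaw":0.2}]}}

```text
time: 14.95
ee_pos: [0.6643, -0.0866, 0.2476]
tcp_rot: [[0.724, 0.69, -0.001], [0.69, -0.724, 0.0], [-0.001, -0.001, -1.0]]
contact_force: [0.1, 0.1, -0.3]
grip_width: 0.0681
```

```bash
python3 snap.py w10 wrist; python3 -c "
from h import *
crop(cv2.imread('pics/w10.png'),250,150,150,130,5,'w10c.png')"
```

```text
14.95 [ 0.6643 -0.0866  0.2476] [ 7.241e-01  6.897e-01 -5.000e-04] [ 0.1  0.1 -0.3] 0.06813044948342
```

View pics/w10.png

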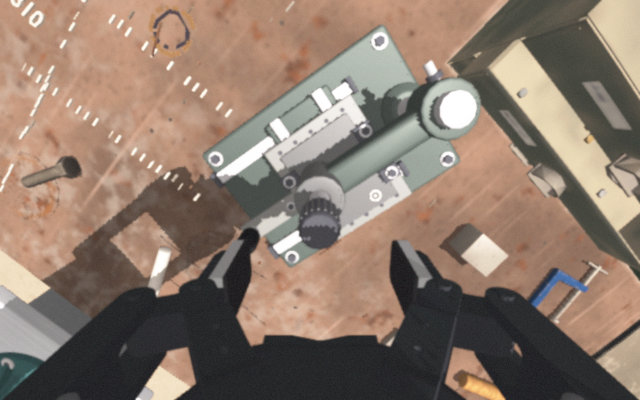

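View pics/w10c.png

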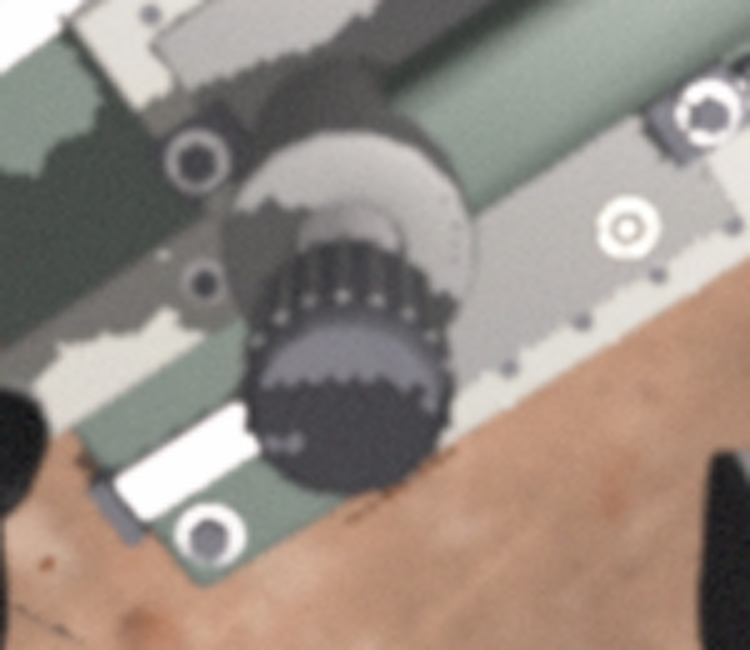

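Run:
```python
from h import *
import pickle
e,W=pickle.load(open('pics/w10.pkl','rb'))
print('griptop',atz(W,(319.8,231),.226),'rim',atz(W,(319.4,150+250/5),.165))
print('tcp axis',px(W,[.6643,-.0866,.226]),px(W,[.6643,-.0866,.165]))
o=-W['extrinsics'][:3,:3].T@W['extrinsics'][:3,3];print('cam in tool',e['tcp_rot'].T@(o-e['ee_pos']))
```

```text
griptop [ 0.66529902 -0.08518281  0.226     ] rim [ 0.66522119 -0.0846004   0.165     ]
tcp axis [[320.38160049 233.71872885]] [[320.45477703 202.53892872]]
cam in tool [ 7.00966598e-02 -7.55298328e-05 -1.43214333e-01]
```

Request:
{"method": "carry_out", "body": {"deltas": [{"tx":0.05,"ty":-0.013,"tz":0.1,"yaw":0,"jaw":0.2},{"tx":0,"ty":0,"tz":0.35,"yaw":0,"jaw":0.2},{"tx":0,"ty":0,"tz":0.4,"yaw":0,"jaw":0.2},{"tx":0,"ty":0,"tz":0.4,"yaw":0,"jaw":0.2},{"tx":0,"ty":0,"tz":0.35,"yaw":0,"jaw":0.2},{"tx":0,"ty":0,"tz":0.25,"yaw":0,"jaw":0.3},{"tx":0,"ty":0,"tz":0,"yaw":0,"jaw":0.3},{"tx":0,"ty":0,"tz":0,"yaw":0,"jaw":0.3},{"tx":0,"ty":0,"tz":0,"yaw":0,"jaw":0.3}], "squeeze": 25}}

```text
time: 15.75
ee_pos: [0.6654, -0.085, 0.1931]
tcp_rot: [[0.724, 0.69, 0.001], [0.69, -0.724, -0.0], [0.0, 0.001, -1.0]]
contact_force: [-0.2, 0.2, 0.4]
grip_width: 0.0601
```

```bash
python3 snap.py w11 wrist; python3 -c "
from h import *
crop(cv2.imread('pics/w11.png'),220,120,200,160,4,'w11c.png')"
```

```text
15.75 [ 0.6654 -0.085   0.1931] [7.241e-01 6.896e-01 5.000e-04] [-0.2  0.2  0.4] 0.06006149815503908
```

View pics/w11c.png

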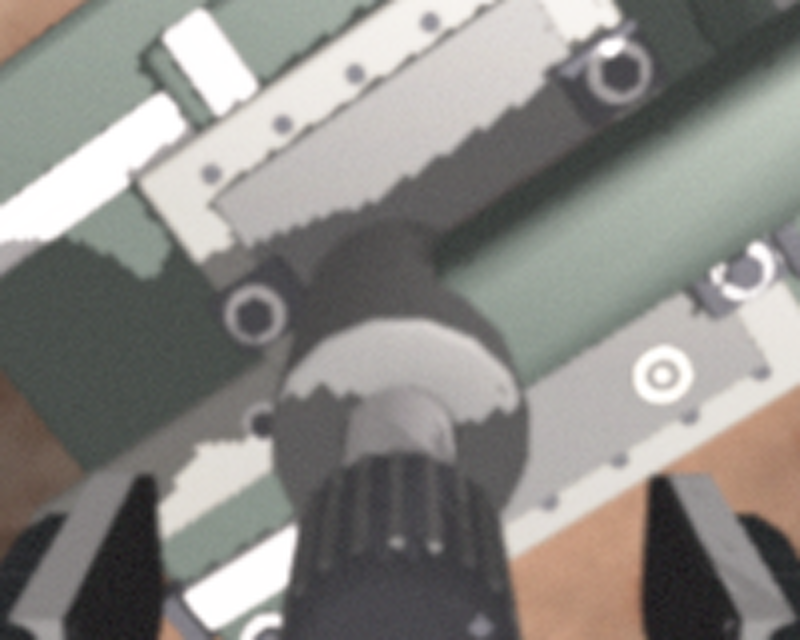

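Request:
{"method": "carry_out", "body": {"deltas": [{"tx":0,"ty":0,"tz":0,"yaw":0,"jaw":0.45},{"tx":0,"ty":0,"tz":0,"yaw":0,"jaw":0.55},{"tx":0,"ty":0,"tz":0,"yaw":0,"jaw":0.6},{"tx":0,"ty":0,"tz":0,"yaw":0,"jaw":0.65},{"tx":0,"ty":0,"tz":0,"yaw":0,"jaw":0.7},{"tx":0,"ty":0,"tz":0,"yaw":0,"jaw":0.75},{"tx":0,"ty":0,"tz":0,"yaw":0,"jaw":0.8},{"tx":0,"ty":0,"tz":0,"yaw":0,"jaw":0.8},{"tx":0,"ty":0,"tz":0,"yaw":0,"jaw":0.8},{"tx":0,"ty":0,"tz":0,"yaw":0,"jaw":0.8}], "squeeze": 25}}

```text
time: 16.63
ee_pos: [0.6652, -0.0849, 0.1928]
tcp_rot: [[0.724, 0.69, 0.0], [0.69, -0.724, -0.0], [0.0, 0.0, -1.0]]
contact_force: [0.1, 0.1, 1.8]
grip_width: 0.0239
```

```bash
python3 snap.py w12 wrist; python3 -c "
from h import *
s=sense();print(s['contact_force'],s['ft_torque'],s['ee_pos'])
crop(cv2.imread('pics/w12.png'),220,120,200,160,4,'w12c.png')"
```

```text
16.6333 [ 0.6652 -0.0849  0.1928] [7.241e-01 6.897e-01 2.000e-04] [0.1 0.1 1.8] 0.02391008564440922
[0.4473276  0.51734973 1.5353404 ] [ 0.01811118  0.0304312  -0.02910794] [ 0.66521373 -0.08486124  0.19286694]
```

View pics/w12c.png

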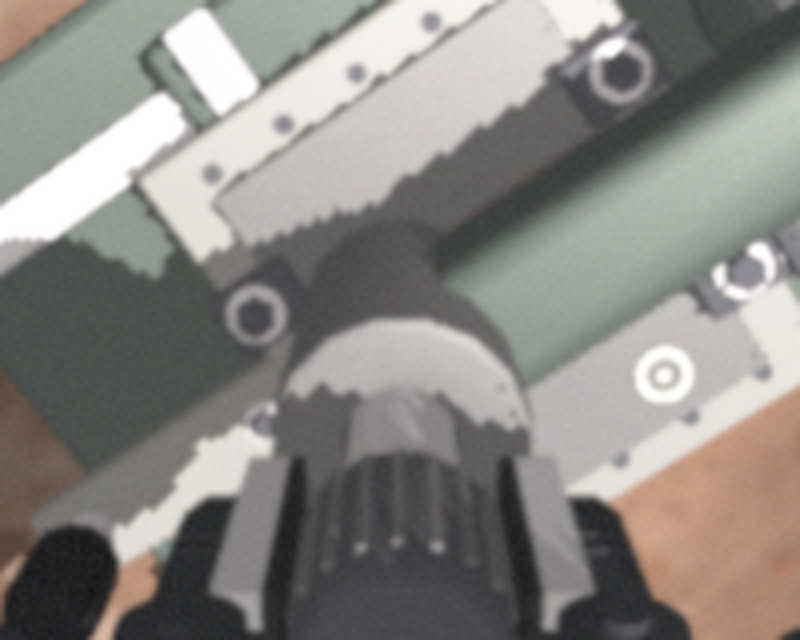

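Request:
{"method": "carry_out", "body": {"deltas": [{"tx":0,"ty":0,"tz":-0.02,"yaw":0,"jaw":0.8},{"tx":0,"ty":0,"tz":-0.04,"yaw":0,"jaw":0.8},{"tx":0,"ty":0,"tz":-0.04,"yaw":0,"jaw":0.8},{"tx":0,"ty":0,"tz":-0.04,"yaw":0,"jaw":0.8},{"tx":0,"ty":0,"tz":-0.04,"yaw":0,"jaw":0.8},{"tx":0,"ty":0,"tz":-0.04,"yaw":0,"jaw":0.8},{"tx":0,"ty":0,"tz":-0.04,"yaw":0,"jaw":0.8},{"tx":0,"ty":0,"tz":-0.04,"yaw":0,"jaw":0.8}]}}

```text
time: 17.35
ee_pos: [0.6651, -0.0849, 0.2016]
tcp_rot: [[0.724, 0.69, -0.0], [0.69, -0.724, -0.0], [-0.0, -0.0, -1.0]]
contact_force: [-0.4, 0.4, -3.7]
grip_width: 0.0239
```

```bash
python3 -c "
from h import *
s=sense();print(s['contact_force'],s['ft_torque'],s['ee_pos'],s['grip_width'])"
```

```text
[-0.35759179  0.36086377 -3.74956161] [-0.04441925  0.00825237 -0.03800783] [ 0.66509919 -0.08487115  0.20163867] 0.023862587237052098
```

Request:
{"method": "carry_out", "body": {"deltas": [{"tx":0,"ty":0,"tz":-0.04,"yaw":0,"jaw":0.8},{"tx":0,"ty":0,"tz":-0.04,"yaw":0,"jaw":0.8},{"tx":0,"ty":0,"tz":-0.04,"yaw":0,"jaw":0.8},{"tx":0,"ty":0,"tz":-0.04,"yaw":0,"jaw":0.8},{"tx":0,"ty":0,"tz":-0.04,"yaw":0,"jaw":0.8},{"tx":0,"ty":0,"tz":-0.04,"yaw":0,"jaw":0.8},{"tx":0,"ty":0,"tz":-0.04,"yaw":0,"jaw":0.8},{"tx":0,"ty":0,"tz":-0.04,"yaw":0,"jaw":0.8},{"tx":0,"ty":0,"tz":-0.04,"yaw":0,"jaw":0.8},{"tx":0,"ty":0,"tz":-0.04,"yaw":0,"jaw":0.8},{"tx":0,"ty":0,"tz":-0.04,"yaw":0,"jaw":0.8},{"tx":0,"ty":0,"tz":-0.04,"yaw":0,"jaw":0.8},{"tx":0,"ty":0,"tz":-0.04,"yaw":0,"jaw":0.8},{"tx":0,"ty":0,"tz":-0.04,"yaw":0,"jaw":0.8},{"tx":0,"ty":0,"tz":-0.04,"yaw":0,"jaw":0.8},{"tx":0,"ty":0,"tz":-0.04,"yaw":0,"jaw":0.8},{"tx":0,"ty":0,"tz":-0.04,"yaw":0,"jaw":0.8},{"tx":0,"ty":0,"tz":-0.04,"yaw":0,"jaw":0.8}]}}

```text
time: 18.85
ee_pos: [0.6651, -0.0849, 0.2233]
tcp_rot: [[0.724, 0.69, -0.0], [0.69, -0.724, -0.0], [-0.0, 0.0, -1.0]]
contact_force: [0.3, -0.6, -4.0]
grip_width: 0.024
```

```bash
python3 snap.py w13 wrist; python3 snap.py s13 side; python3 -c "
from h import *
s=sense();print(s['contact_force'],s['ft_torque'],s['ee_pos'])
crop(cv2.imread('pics/w13.png'),270,90,100,100,6,'w13c.png');crop(cv2.imread('pics/s13.png'),275,130,70,80,7,'s13c.png')"
```

```text
18.85 [ 0.6651 -0.0849  0.2233] [ 7.241e-01  6.897e-01 -1.000e-04] [ 0.3 -0.6 -4. ] 0.024003315605774386
18.9 [ 0.6653 -0.0849  0.2237] [7.241e-01 6.897e-01 2.000e-04] [-0.  -0.1 -2.4] 0.023886459897814134
[ 0.21954306 -0.65827052 -4.62273639] [-0.00464643  0.00588794 -0.01992288] [ 0.66526494 -0.08492016  0.22359298]
```

View pics/w13c.png

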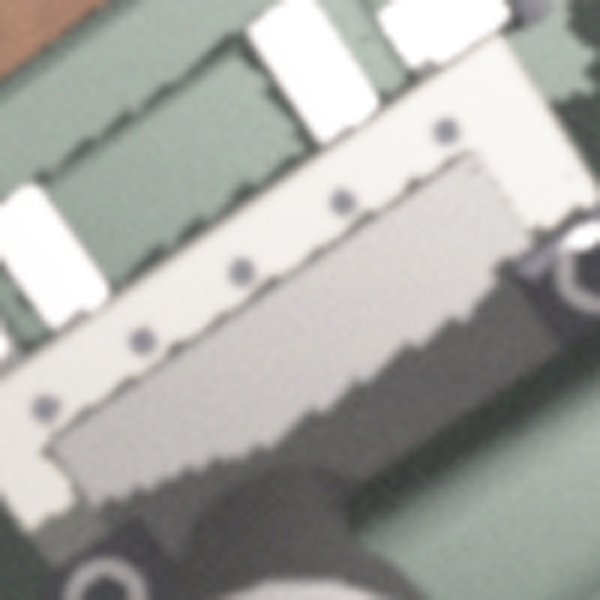

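View pics/s13c.png

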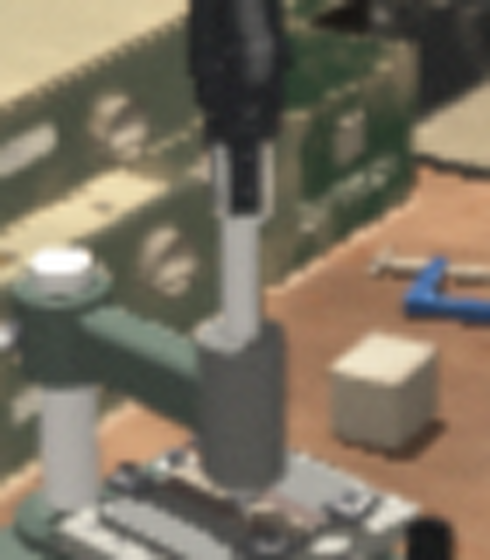

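Request:
{"method": "carry_out", "body": {"deltas": [{"tx":0,"ty":0,"tz":-0.035,"yaw":0,"jaw":0.8},{"tx":0,"ty":0,"tz":-0.035,"yaw":0,"jaw":0.8},{"tx":0,"ty":0,"tz":-0.035,"yaw":0,"jaw":0.8},{"tx":0,"ty":0,"tz":-0.025,"yaw":0,"jaw":0.8},{"tx":0,"ty":0,"tz":-0.01,"yaw":0,"jaw":0.8},{"tx":0,"ty":0,"tz":0,"yaw":0,"jaw":0.8},{"tx":0,"ty":0,"tz":0,"yaw":0,"jaw":0.8}]}}

```text
time: 19.53
ee_pos: [0.6652, -0.0849, 0.2274]
tcp_rot: [[0.724, 0.69, 0.0], [0.69, -0.724, -0.0], [-0.0, 0.0, -1.0]]
contact_force: [0.4, -0.5, -2.5]
grip_width: 0.0236
```

```bash
python3 snap.py w14 wrist; python3 snap.py s14 side; python3 -c "
from h import *
for i in range(1):
  s=sense();print(s['contact_force'],s['ft_torque'],s['ee_pos'])
crop(cv2.imread('pics/w14.png'),280,170,80,70,9,'w14c.png');crop(cv2.imread('pics/s14.png'),295,150,35,40,16,'s14c.png')"
```

```text
19.5333 [ 0.6652 -0.0849  0.2274] [ 7.241e-01  6.897e-01 -1.000e-04] [ 0.4 -0.5 -2.5] 0.02356677118862288
19.5833 [ 0.6651 -0.0849  0.2273] [ 7.241e-01  6.897e-01 -1.000e-04] [-0.1 -0.9 -3.1] 0.023875530282650867
[-0.4456963   1.04496831 -3.33143584] [ 0.02863922 -0.02230407  0.02599386] [ 0.66511134 -0.08489082  0.22730249]
```

View pics/w14c.png

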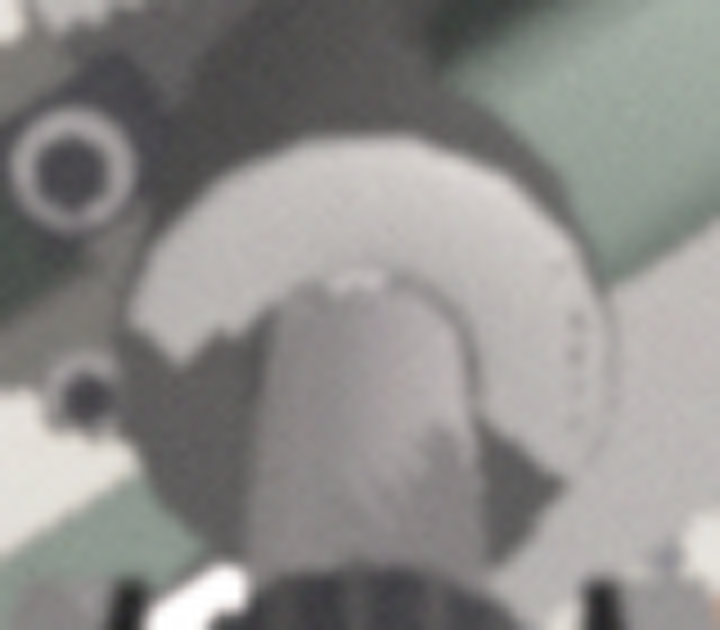

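View pics/s14c.png

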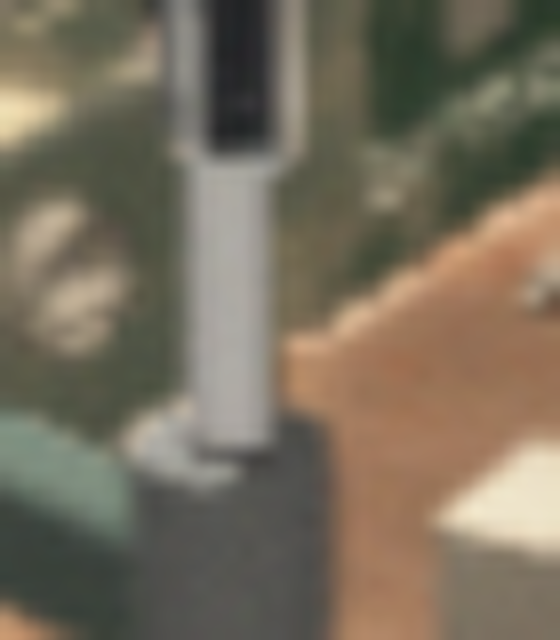

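Request:
{"method": "carry_out", "body": {"deltas": [{"tx":0,"ty":0,"tz":-0.015,"yaw":0,"jaw":0.8},{"tx":0,"ty":0,"tz":0,"yaw":0,"jaw":0.8},{"tx":0,"ty":0,"tz":0,"yaw":0,"jaw":0.8},{"tx":0,"ty":0,"tz":0,"yaw":0,"jaw":0.8},{"tx":0,"ty":0,"tz":0,"yaw":0,"jaw":0.8}]}}

```text
time: 20.05
ee_pos: [0.6651, -0.0849, 0.2279]
tcp_rot: [[0.724, 0.69, -0.0], [0.69, -0.724, -0.0], [-0.0, 0.0, -1.0]]
contact_force: [0.7, -0.3, -2.3]
grip_width: 0.0239
```

```bash
python3 snap.py w15 wrist; python3 snap.py s15 side;python3 snap.py t15 top; python3 -c "
from h import *
s=sense();print(s['contact_force'],s['ft_torque'],s['ee_pos'])
a=[cv2.resize(cv2.imread(f'pics/{n}.png')[160:200,298:328],None,fx=8,fy=8,interpolation=cv2.INTER_CUBIC) for n in ('s5','s13','s15')]
cv2.imwrite('pics/scmp.png',np.hstack(a));
b=[cv2.resize(cv2.imread(f'pics/{n}.png')[180:240,290:350],None,fx=6,fy=6,interpolation=cv2.INTER_CUBIC) for n in ('w13','w15')]
cv2.imwrite('pics/wcmp.png',np.hstack(b))"
```

```text
20.05 [ 0.6651 -0.0849  0.2279] [ 7.241e-01  6.897e-01 -1.000e-04] [ 0.7 -0.3 -2.3] 0.023867954162448596
20.1 [ 0.6652 -0.0849  0.2278] [ 7.241e-01  6.897e-01 -1.000e-04] [-0.2 -0.7 -3.6] 0.023972704134251163
20.15 [ 0.6651 -0.0849  0.2278] [ 7.242e-01  6.896e-01 -1.000e-04] [-0.8 -0.5 -2.7] 0.02425816321436802
[-1.02844175 -0.59797252 -2.1903518 ] [-0.01301419  0.04942799  0.02659692] [ 0.66513493 -0.08488889  0.22783283]
```

View pics/scmp.png

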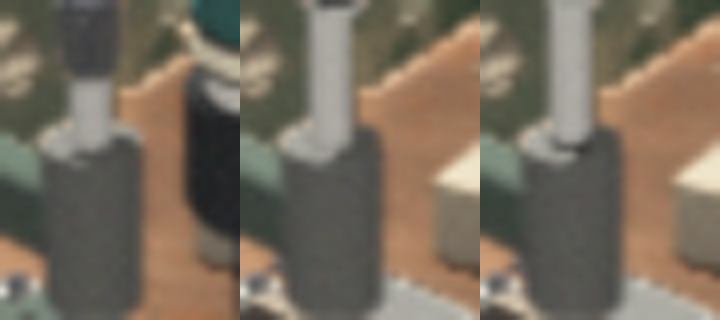

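View pics/wcmp.png

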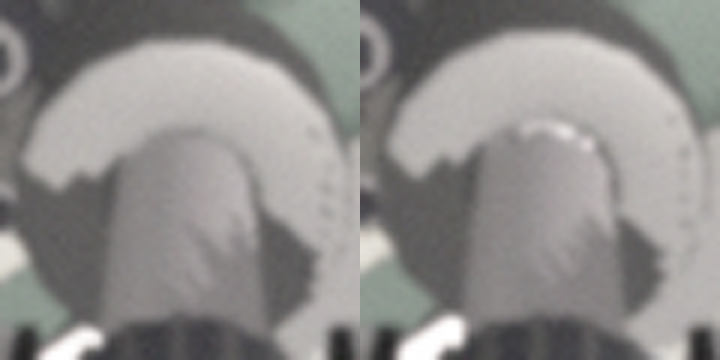

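View pics/t15.png

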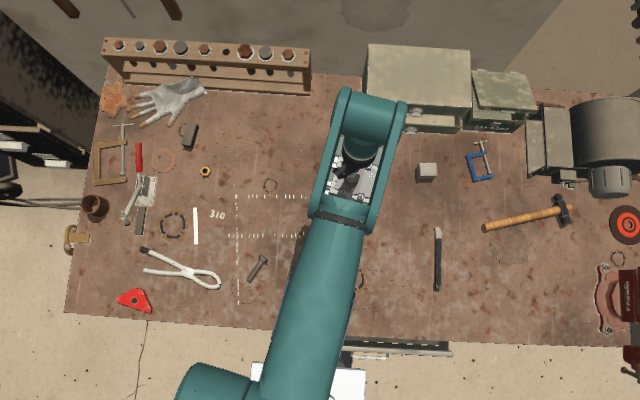

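```bash
python3 -c "
from workcell import *
print(close_job()); print(sense()['ee_pos'],sense()['contact_force'])"
```

```text
the job is handed in; nothing more can be done
None
the job is handed in; nothing more can be done
```

The job is done and handed in at about 20 s, with the rod held at the drop position.

- **Ring mark:** I slid the table by its knob until the ring sat under the pointer. The wrist camera showed the ring dot and the pointer tip within about 0.5 mm. I held it there still for about 1.5 s.
- **X mark:** I then moved the table to the X mark and released the knob. A slanting wrist view afterwards showed the tip over the X, also within about 0.5 mm.
- **Drop rod:** I centred the gripper on the knurled grip, closed with 25 N, and drew the rod straight up at about 14 mm/s. The measured rise was 35.0 mm. The grip did not shift in the jaws, apart from about 0.6 px between wrist images.
- **Last checks:** The sideways force was about 1 N or less and the vertical force about 2–4 N, which fits the rod's own weight. The side camera shows a dark band at the guide's rim, and the wrist camera shows the edge of the groove there. The exact groove height rests mainly on the measured rise, because the images are too coarse to fix it better than about 1 mm.
- **Other objects:** The soapstone, chisel and steel block look unmoved in the last top view.
- **What disagreed:** My estimates of the pointer's position from different views differed by 1–2 mm, so I trusted the direct wrist-camera views of the tip. Two early move calls were refused because their rows left out some values, and nothing moved.

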